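# Load the drill jig and close it up

## Task

Take the wooden block off the sloping rest and set it down flat in the nest of the drill jig, without dropping it. Then swing the jig's steel leaf fully down over the block, gently so that it does not slam, and after that swing the hold-down clamp arm fully over onto the leaf; let go, and leave the other tools where they lie.

Things in the scene. Friction and masses are not known exactly. Their poses are not given: they have to be found in the camera images.
- blank: Oak block with plain faces, 44 x 85 x 38 mm (its own x, y, z), about 0.12 kg. Origin at the centre of its underside, z out of its top. At the start it lies lengthwise on the sloping rest, tilted 32 degrees, its lower end against the stop; its long axis (y) points up the slope. Grip it across its 44 mm width, tool square to its top, with fingertips about 18 mm above its underside (guides 6 mm high run along its sides).
- ramp: Fixed aluminium rest, 130 x 84 mm foot, up to about 90 mm high, with a surface 76 mm wide that slopes 32 degrees: it rises toward the rest's own +x, its low end with the stop 14 mm high faces its own -x. Origin on the bench under its middle.
- jig: Hinged-leaf drill jig bolted to the bench, aluminium base 215 (x) x 140 (y) x 12 mm (from x -115 to +100 mm). Origin on the bench under the middle of the nest; its own +x points from the nest to the leaf's hinge, -x to the clamp's fork, z up. Two leaf rests, 12 mm thick and 40 mm tall, stand on the base at x -46, y +-38.5 mm; two hinge lugs, 10 mm thick and 68 mm high above the bench, at x 80, y +-51 mm.
- nest (a point): Centre of the nest floor, 12 mm above the bench, axes as the jig's. The nest is framed by rails 12 mm high and 6 mm thick, inside 92 mm along the jig's x by 51 mm along its y: the block lies in it lengthwise along x (either way round), on its underside, 3 mm clear all round and standing 26 mm above the rails.
- leaf_hinge (a point): Middle of the leaf's hinge axis, 80 mm from the nest centre on the jig's +x, 57 mm above the bench; the hinge axis runs along the jig's y.
- leaf_edge (a point): Middle of the free edge of the leaf, 130 mm from the hinge axis. The leaf is a flat steel plate 130 x 90 x 10 mm, its middle plane through the hinge axis, 0.22 kg.
- leaf (a joint): Angle of the leaf: 0 fully down (level over the block, top at 62 mm above the bench), 1.5 to 1.75 at the start (standing about upright), limit 1.8; it grows as it opens. At 0 it points from its hinge to the jig's -x. A stiff hinge: it stays where left and takes about 0.25 to 0.4 N m to turn.
- clamp_pivot (a point): Pivot of the clamp arm, 95 mm from the nest centre on the jig's -x, 77 mm above the bench, between the two 78 mm tall plates of a fork 32 mm wide; the pivot axis runs along the jig's y.
- clamp_knob (a point): Centre of the black ball, 24 mm diameter, at the end of the clamp arm, 98 mm from the pivot. The arm is a dark steel bar 14 wide and 10 mm thick, its middle plane through pivot and ball, with a rubber pad 18 mm wide, 60 mm from the pivot, on the side toward the leaf.
- clamp (a joint): Angle of the clamp arm: 0 fully over (level, pointing from its pivot to the jig's +x, rubber pad on the leaf), 1.7 to 2.05 at the start (standing up, leaning outward, away from the nest), limit 2.15; it grows as it opens. It stays where left and takes about 0.15 to 0.25 N m to turn.
- pliers: Bystander: combination pliers lying flat, 187 mm long. Origin at the middle of the underside. Leave it.
- gauge_plate: Bystander: flat steel plate 28 x 69 x 8 mm lying between the rest and the jig. Origin at the middle of the underside. Leave it.
- bench_brush: Bystander: hand brush with wooden handle, 180 mm long, right of the rest. Origin at the middle of the underside. Leave it.
- screwdriver: Bystander: flat screwdriver with black grip, 205 mm long, behind the jig. Origin at the middle of the underside. Leave it.
Not all that is in view belongs to the job. Of the things like the blank, leave any that is orange; of the rest the larger one is meant.

How it is judged:
On the way, in this order (a step that is already met when the one before it is completed fails the run):
1. the block lies released and flat in the nest (horizontal distance between blank and nest below 0.008 m and z of blank in the frame of nest below 0.004 m and angle between blank's own z axis and vertical below 0.06 rad and contact force between the fingers and blank below 0.1 N), for 0.2 s.
2. the leaf is fully down over the block (value of joint leaf below 0.05 rad), for 0.2 s.
3. the clamp arm is fully over, on the leaf (value of joint clamp below 0.07 rad), for 0.2 s.
At the end, for the whole second after the job is handed in: The block rests flat (within 0.06 rad) on the nest floor (within 4 mm), centred within 8 mm and lengthwise within 0.15 rad; the leaf is down to within 0.05 rad and the clamp arm over to within 0.07 rad of closed; all is at rest and released (horizontal distance between blank and nest below 0.008 m and z of blank in the frame of nest below 0.004 m and angle between blank's own z axis and vertical below 0.06 rad and angle between the y axis of blank and the x axis of nest, either way round below 0.15 rad and value of joint leaf below 0.05 rad and value of joint clamp below 0.07 rad and linear speed of blank below 0.02 m/s); the robot touches nothing.
It fails at once if the block is dropped (moving faster than 0.5 m/s with no finger on it) (linear speed of blank above 0.5 m/s and contact force between the fingers and blank below 0.05 N).
It fails at once if the leaf is slammed (faster than 4 rad/s) (velocity of joint leaf below -4 rad/s).
It fails at once if another tool is pushed more than 40 mm (distance of any of pliers, gauge_plate, bench_brush, screwdriver from where it was at the start of the episode above 0.04 m).
It also fails if it takes over 69 s, if anything falls off the work surface, if the arm or the gripper's body presses on something with over 40 N, if the wrist force passes 120 N, or if a joint passes its speed limit or range.

## Robot

A 6-joint arm with a two-finger parallel gripper is mounted at the origin on a cart in front of the work surface, level with it; the furniture and walls round the work are solid. World frame = base frame: x ahead of the robot, y to its left, z up, the work surface at z = 0. Lengths are in m, angles in rad, forces in N, time in s.
With the tool pointing down it reaches from about 0.25 to 0.8 m from the base axis. Payload 8.5 kg.
Tool frame: the origin (TCP) lies at the very end of the fingers, on their centre line; the grasp point (between the pads) lies 19 mm behind it; z points along the fingers, y is the direction in which the jaws open and shut (so a half turn about z gives the same grasp; the last joint's range is limited). The gripper opens to 85 mm and grips with 20 to 120 N. Pads are 22 mm wide; open, the fingers measure 114 mm over their backs; the gripper's body (76 mm by 85 mm) begins 54 mm behind the grasp point. The pads swing forward as they close: fully open they stand 13 mm farther back than shut.
Start: joints at [1.302, 0.238, -0.013, 1.319, 0, 1.571], TCP at [0.139, 0.506, 0.203] pointing down, gripper open.
Joint ranges: [-2.66, 2.66], [-1.03, 1.9], [-1.14, 1.46], [-1.82, 2.27], [-1.45, 1.34], [-3.14, 3.14]. Speed limits (rad/s): [2.22, 2.22, 2.79, 3.14, 3.14, 3.14].

## Interface

Orientations are given as a unit quaternion [w, x, y, z].
In Python, from cell import r gives the robot as it stands.
- The arm moves only by the tool step_arm, never from a script. Its argument "rows" is a list that holds one entry, the list of rows, each a list of 7 numbers: the closure, from 0 (fully open) to 1 (shut), then the shift along the world's x, y, z in mm, then the turn, a rotation vector about the world's x, y, z in rad. In form: [[[hand, tx, ty, tz, ax, ay, az], ...]]. A call has 1 to 12 rows; each row shifts and turns the commanded pose from where the row before left it; what a row does not reach is not made up. A row lasts 1/10 s, in which the tool goes at most 50 mm and 8.59 degrees, less where a joint would pass 70% of its speed; a pose out of reach is approached as far as the arm can. A call with a gripper value outside its range is refused whole. The fingers move at their own pace and stop on an object; "force" is the grip in N (left out, the last holds). Time passes only in rows, so rows that do not move let the fingers close. It gives the time, the measured TCP pose, the force and the opening at its end, in the units of the state.
- r.sense(): the state, without advancing time (a new reading comes with each control period).
- r.grab_frame(name): name is "scene" or "top" or "wrist"; returns a dict with "color" (480x640x3 uint8, red, green, blue), "mtx" (3x3 intrinsics, pixels), "k1" (the pictures are not rectified: a ray, as slopes to the right and down, at radius r is drawn at 1 + k1 r^2 times it, then the intrinsics apply), "R" (3x3) and "t" (3): a world point X has camera coordinates R X + t. Camera axes: x right, y down, z forward; pixel columns grow to the right and rows downward; lengths in m; the calibration is good to about 2 mm. A picture is of the moment at which its call begins. There is no depth.
- r.job_done(): hands the job in, once; it reports no verdict.
The state is a dict: "clock": time; "joint_pos": joint angles; "joint_vel": joint speeds; "tau": joint torques, N m; "tcp_pos": TCP position; "orientation": TCP orientation; "contact_force": force on the tool from outside, world axes, zero at the start; "wrist_torque": the same for the moment, N m; "gripper_width": finger opening in m.
Only numpy, scipy, OpenCV 4.12 (cv2) and the standard library are available. Lean on these libraries where they do the work, as an engineer would, in place of code of your own. Each camera call takes 0.05 s, during which the arm holds its last target.

## Working session

There is one attempt and no reset: what is moved stays moved. The work goes in short steps, Python scripts to look and compute and a tool call to move; the robot and the scene stay as the last step left them, time stands still between calls to the robot, and variables do not carry over. Pictures are saved under pics/ and viewed, and the job is handed in when it is done.

Besides the shell and the picture viewer there is one more tool, called after ">>>" as name(argument=value, ...) on one line, values as JSON. step_arm: Moves the arm, as the interface text tells. Its arguments: {"type":"object","properties":{"rows":{"type":"array","items":{"type":"array","items":{"type":"array","items":{"type":"number"}}}},"force":{"type":"number"}},"required":["rows"]}

```bash
ls; mkdir -p pics; python3 - <<'E'
from cell import r
import cv2
print(r.sense())
for n in ["scene","top","wrist"]:
    f=r.grab_frame(n); cv2.imwrite(f"pics/{n}0.png",f["color"][:,:,::-1])
    print(n,f["mtx"],f["k1"],f["R"],f["t"])
E
```

```text
pics
{'clock': 0.0, 'joint_pos': array([ 1.30200034e+00,  2.38782865e-01, -1.42363348e-02,  1.31916752e+00,
        4.36130785e-06,  1.57079783e+00]), 'joint_vel': array([ 0.00072871,  0.00190523,  0.00014642,  0.0006376 , -0.00087017,
        0.00075484]), 'tau': array([ 7.64683755e-04, -5.38785195e+01,  3.46433544e+01,  1.85769779e-02,
       -4.55811585e-05,  1.17925407e-05]), 'tcp_pos': array([0.13930864, 0.50573216, 0.20218351]), 'orientation': array([-9.53125580e-05,  1.33994471e-01,  9.90981836e-01, -6.88635904e-04]), 'contact_force': array([-0.85973118,  0.09334467,  0.15999339]), 'wrist_torque': array([0.01927885, 0.04507572, 0.01323537]), 'gripper_width': 0.08546573964880864}
scene [[450.96756567   0.         319.86648575]
 [  0.         450.96756567 245.12120042]
 [  0.           0.           1.        ]] -0.10122676830657244 [[ 0.66843851 -0.74369444  0.01041772]
 [-0.48015705 -0.44218121 -0.75757837]
 [ 0.56801334  0.50139241 -0.65266108]] [-0.47566893  0.29800183  0.71314511]
top [[461.85248889   0.         316.04522039]
 [  0.         461.85248889 236.03492932]
 [  0.           0.           1.        ]] -0.07662183353692863 [[ 0.00332905 -0.99993191 -0.01118457]
 [-0.99356554 -0.00204123 -0.11324021]
 [ 0.11320967  0.01148959 -0.99350469]] [-0.11828993  0.6068363   1.1594884 ]
wrist [[412.37478961   0.         317.48424388]
 [  0.         412.37478961 241.25683999]
 [  0.           0.           1.        ]] -0.04482373366249842 [[ 2.66681599e-01  9.63784663e-01  2.21418079e-04]
 [ 9.11302079e-01 -2.52234303e-01  3.25432599e-01]
 [ 3.13702797e-01 -8.65851071e-02 -9.45565214e-01]] [-0.52436695 -0.04039464  0.38116331]
```

View pics/scene0.png

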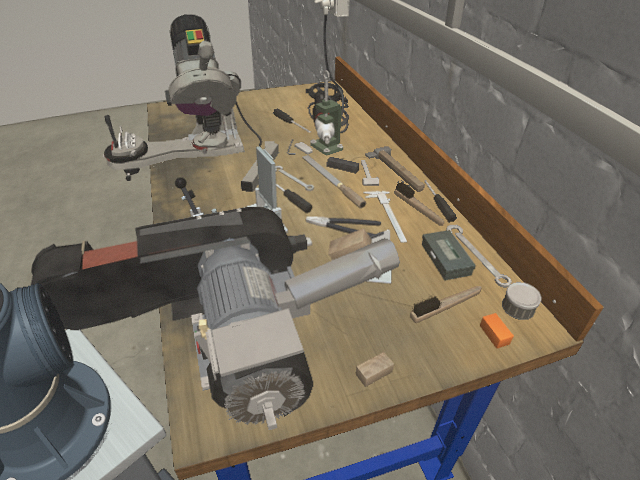

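View pics/top0.png

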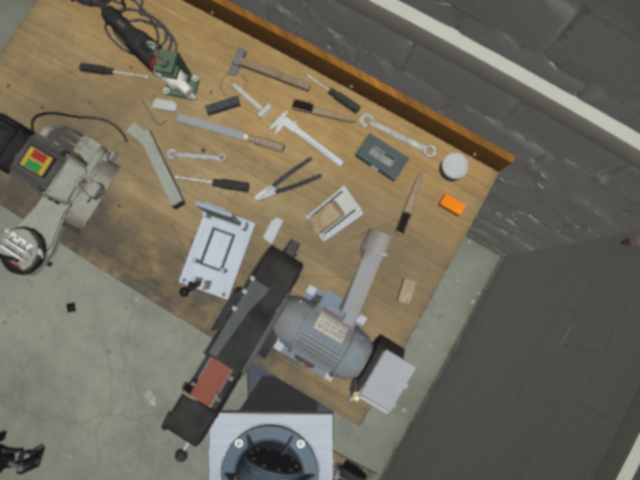

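View pics/wrist0.png

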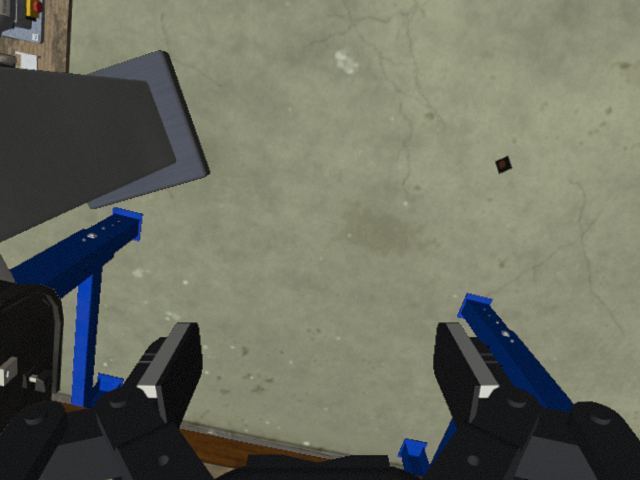

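The scene view shows the grinder hiding part of the jig. In the top view the jig is at about (215,250), the rest with the blank at (332,212), a second block at (407,291) and an orange one at (452,204). Next I'll zoom in.

```bash
cat > h.py <<'E'
import numpy as np, cv2
from cell import r
def ray(f,uv):
    K=f["mtx"];k1=f["k1"]
    p=np.array([(uv[0]-K[0,2])/K[0,0],(uv[1]-K[1,2])/K[1,1]])
    q=p.copy()
    for _ in range(20): q=p/(1+k1*(q@q))
    d=f["R"].T@np.array([q[0],q[1],1.]); o=-f["R"].T@f["t"]
    return o,d/np.linalg.norm(d)
def onz(f,uv,z):
    o,d=ray(f,uv); return o+d*(z-o[2])/d[2]
def proj(f,X):
    c=f["R"]@np.asarray(X,float)+f["t"]; q=c[:2]/c[2]; q=q*(1+f["k1"]*(q@q))
    return f["mtx"][:2,:2]@q+f["mtx"][:2,2]
def tri(pairs):
    A=np.zeros((3,3));b=np.zeros(3);L=[]
    for f,uv in pairs:
        o,d=ray(f,uv);P=np.eye(3)-np.outer(d,d);A+=P;b+=P@o;L.append((o,P))
    X=np.linalg.solve(A,b); return X,[np.linalg.norm(P@(X-o)) for o,P in L]
def crop(img,x0,y0,x1,y1,s,name):
    c=cv2.resize(img[y0:y1,x0:x1],None,fx=s,fy=s,interpolation=cv2.INTER_CUBIC)
    cv2.imwrite(name,c[:,:,::-1])
E
python3 - <<'E'
from h import *
f=r.grab_frame("top"); crop(f["color"],170,150,370,300,4,"pics/t1.png")
g=r.grab_frame("scene"); crop(g["color"],160,130,420,290,3,"pics/s1.png")
for uv in [(215,250),(332,212),(407,291),(452,204),(265,450),(205,370),(290,265),(375,240)]: print(uv,onz(f,uv,0))
print("cam",-f["R"].T@f["t"],-g["R"].T@g["t"])
E
```

```text
(215, 250) [0.57299688 0.15289426 0.        ]
(332, 212) [ 0.67575394 -0.15869839  0.        ]
(407, 291) [ 0.46618607 -0.35567168  0.        ]
(452, 204) [ 0.69845074 -0.48156041  0.        ]
(265, 450) [0.05703603 0.01314675 0.        ]
(205, 370) [0.25887017 0.1721063  0.        ]
(290, 265) [ 0.53385376 -0.04771412  0.        ]
(375, 240) [ 0.60073396 -0.27279348  0.        ]
cam [ 0.47206014 -0.13036522  1.2193524 ] [ 0.05596717 -0.57954708  0.69615718]
```

View pics/t1.png

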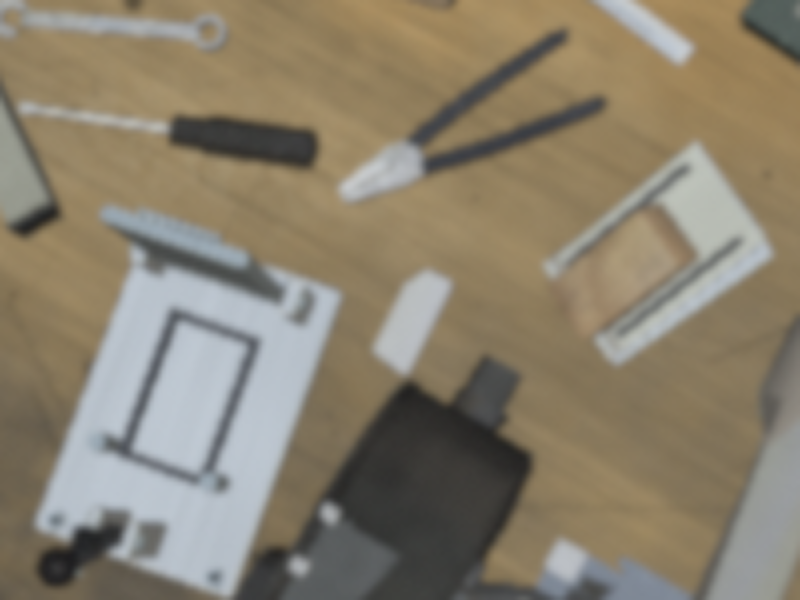

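View pics/s1.png

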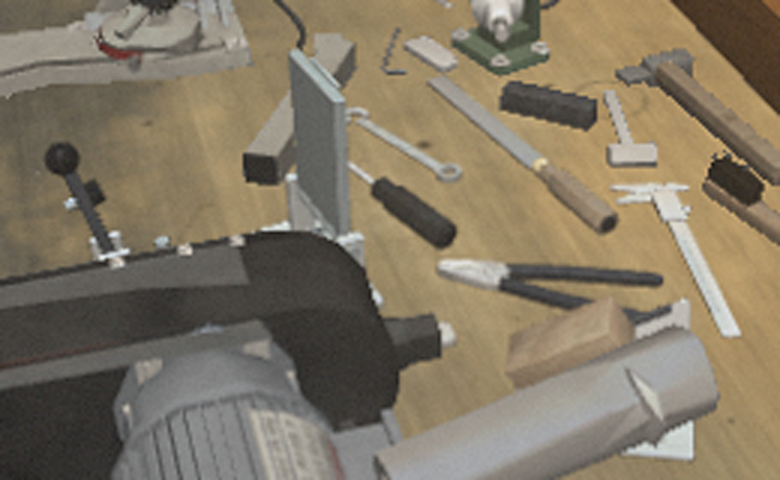

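```bash
python3 - <<'E'
from h import *
f=r.grab_frame("top"); g=r.grab_frame("scene")
T=lambda u,v:(170+u/4,150+v/4)
S=lambda u,v:(160+u/3,130+v/3)
A=onz(f,T(340,292),.012)[:2];B=onz(f,T(232,598),.012)[:2];C=onz(f,T(35,525),.012)[:2]
print(A,B,C,np.linalg.norm(A-B),np.linalg.norm(B-C))
ex=(A-B)/np.linalg.norm(A-B);ey=np.array([-ex[1],ex[0]])
print("yaw",np.arctan2(ex[1],ex[0]))
print("org",A-.1*ex+.07*ey,B+.115*ex+.07*ey,C+.115*ex-.07*ey)
n=[onz(f,T(*p),.024)[:2] for p in [(172,312),(258,341),(210,480),(125,455)]];print("nest",np.mean(n,0))
print("knob",tri([(f,T(55,567)),(g,S(62,158))]))
print("leaf far top corner",tri([(f,T(103,210)),(g,S(292,50))]))
print("roller corner far/left",tri([(f,T(405,385)),(g,S(320,235))]))
print("shaft",tri([(f,T(505,365)),(g,S(448,325))]))
print("pipe end", tri([(f,(377,232)),(g,S(700,345))]))
print("pipe z.15",onz(f,(362,238),.15),onz(f,(388,238),.15), onz(f,(362,310),.15))
print("ramp pts z=0:",[onz(f,T(*p),0.0)[:2] for p in [(612,365),(772,255),(545,265)]])
print("blank:",[onz(f,T(*p),h)[:2] for p,h in [((655,200),.08),((698,262),.08),((600,335),.035),((550,285),.035)]])
E
```

```text
[0.64403776 0.04533494] [0.442634   0.11260239] [0.48917701 0.24440904] 0.2123402545819308 0.13978284535785068
yaw -0.32234414878591555
org [0.57136358 0.14340871] [0.57388633 0.14256612] [0.57607862 0.14158341]
nest [0.57317805 0.13999795]
knob (array([0.4637232 , 0.1825878 , 0.16997884]), [np.float64(0.0006919756049186895), np.float64(0.0006919756049186419)])
leaf far top corner (array([0.66653323, 0.15855946, 0.18348845]), [np.float64(0.0006656171621601823), np.float64(0.000665617162160156)])
roller corner far/left (array([ 0.55990011, -0.0041429 ,  0.14317208]), [np.float64(0.013721200276762982), np.float64(0.013721200276762876)])
shaft (array([ 0.59179121, -0.07090428,  0.07852523]), [np.float64(0.004065241619000602), np.float64(0.004065241619000525)])
pipe end (array([ 0.6060772 , -0.26373112,  0.16285301]), [np.float64(0.006408243778025116), np.float64(0.006408243778025081)])
pipe z.15 [ 0.58952716 -0.22502731  0.15      ] [ 0.58964954 -0.28565199  0.15      ] [ 0.42347775 -0.22391789  0.15      ]
ramp pts z=0: [array([ 0.59711478, -0.13476649]), array([ 0.67118503, -0.24151763]), array([ 0.6641496 , -0.08991669])]
blank: [array([ 0.69285715, -0.161252  ]), array([ 0.65360243, -0.18801815]), array([ 0.61297649, -0.12686199]), array([ 0.64553265, -0.09439486])]
```

>>> step_arm(rows=[[[0,0,0,40,0,0,0],[0,0,0,50,0,0,0],[0,0,0,50,0,0,0],[0,0,0,50,0,0,0.1],[0,0,0,10,0,0,0.1],[0,0,0,0,0,0,0.1]]])

```text
clock: 0.95
tcp_pos: [0.1397, 0.507, 0.4053]
orientation: [0.001, -0.018, 1.0, 0.002]
contact_force: [0.9, -1.3, -0.9]
gripper_width: 0.0852
```

```bash
python3 - <<'E'
from h import *
s=r.sense();print(s["tcp_pos"],s["orientation"],s["joint_pos"])
E
```

```text
[0.13965784 0.50696757 0.40525024] [ 6.48849563e-04 -1.76380989e-02  9.99841983e-01  2.11805183e-03] [ 1.30201747e+00  2.63745419e-01  5.38722628e-01  1.84134338e+00
 -4.80583134e-05  1.26673925e+00]
```

>>> step_arm(rows=[[[0,35,-45,0,0,0,0.09],[0,35,-45,0,0,0,0.09],[0,35,-45,0,0,0,0.09],[0,35,-45,0,0,0,0.09],[0,35,-45,0,0,0,0.09],[0,35,-45,0,0,0,0.09],[0,35,-45,0,0,0,0.09],[0,35,-45,0,0,0,0.09],[0,35,-45,0,0,0,0.09],[0,35,-45,0,0,0,0.09],[0,35,-45,0,0,0,0.09],[0,0,0,0,0,0,0]]])

```text
clock: 2.15
tcp_pos: [0.4798, 0.0676, 0.4015]
orientation: [-0.001, -0.488, 0.873, -0.0]
contact_force: [-0.5, 0.9, -0.0]
gripper_width: 0.0854
```

>>> step_arm(rows=[[[0,0,-15,0,0,0,0.14],[0,0,-15,0,0,0,0.14],[0,0,-15,0,0,0,0.14],[0,0,-15,0,0,0,0.14],[0,0,0,0,0,0,0.14],[0,0,0,0,0,0,0.14],[0,0,0,0,0,0,0.14],[0,0,0,0,0,0,0.14],[0,0,0,0,0,0,0],[0,0,0,0,0,0,0]]])

```text
clock: 3.15
tcp_pos: [0.4769, 0.0122, 0.4028]
orientation: [-0.0, 0.877, -0.481, 0.0]
contact_force: [-0.5, 0.1, 0.3]
gripper_width: 0.0852
```

```bash
python3 - <<'E'
from h import *
s=r.sense();print(s["tcp_pos"],s["orientation"],s["joint_pos"])
f=r.grab_frame("wrist");cv2.imwrite("pics/w1.png",f["color"][:,:,::-1])
from scipy.spatial.transform import Rotation as Ro
R=Ro.from_quat(s["orientation"][[1,2,3,0]]).as_matrix()
print("cam in tool",R.T@(-f["R"].T@f["t"]-s["tcp_pos"]), R)
E
```

```text
[0.4769476  0.0122133  0.40284865] [-8.28785449e-05  8.76511902e-01 -4.81380179e-01  5.15191527e-05] [ 2.55374415e-02  1.71954762e-01  4.10448305e-01  1.80911738e+00
  9.13126519e-05 -2.11159788e+00]
cam in tool [ 0.08343128  0.00112177 -0.17142626] [[ 5.36546241e-01 -8.43870904e-01  1.70106479e-04]
 [-8.43870921e-01 -5.36546233e-01  9.56874640e-05]
 [ 1.05221235e-05 -1.94888660e-04 -9.99999981e-01]]
```

View pics/w1.png

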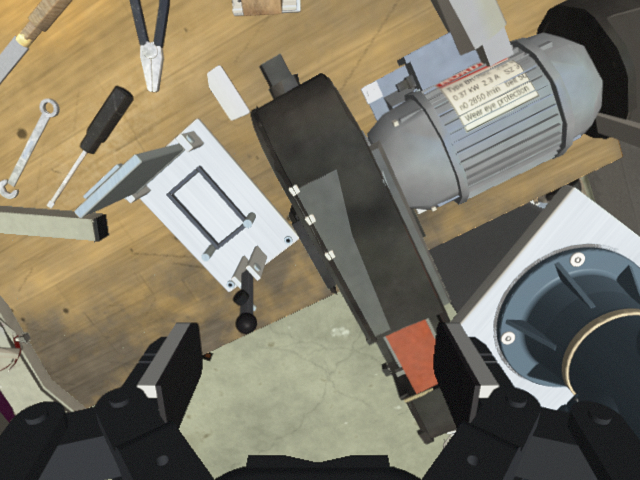

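The picture shows the jig nest centred near (210,210), the leaf upright at (130,180), the clamp knob at (245,323), and the grinder to the right of the jig. I'll crop for the jig points and then move over the rest.

>>> step_arm(rows=[[[0,40,-40,0,0,0,0],[0,40,-40,0,0,0,0],[0,30,-20,0,0,0,0],[0,0,0,0,0,0,0],[0,0,0,0,0,0,0]]])

```text
clock: 3.7
tcp_pos: [0.5783, -0.0792, 0.4016]
orientation: [0.0, 0.877, -0.481, -0.001]
contact_force: [-0.6, -0.6, -0.2]
gripper_width: 0.0855
```

```bash
python3 - <<'E'
from h import *
import pickle
s=r.sense();print(s["tcp_pos"],s["orientation"],s["joint_pos"])
f=r.grab_frame("wrist");pickle.dump(f,open("w2.pkl","wb"));cv2.imwrite("pics/w2.png",f["color"][:,:,::-1])
c=cv2.imread("pics/w1.png")[:,:,::-1]; crop(c,70,100,310,340,2.5,"pics/w1c.png")
E
```

```text
[ 0.57825149 -0.07918826  0.40161091] [ 2.36320863e-04  8.76680041e-01 -4.81072947e-01 -9.32449425e-04] [-1.36227250e-01  3.89692715e-01  7.17208010e-01  1.90022223e+00
  2.25412559e-04 -2.27406326e+00]
```

View pics/w2.png

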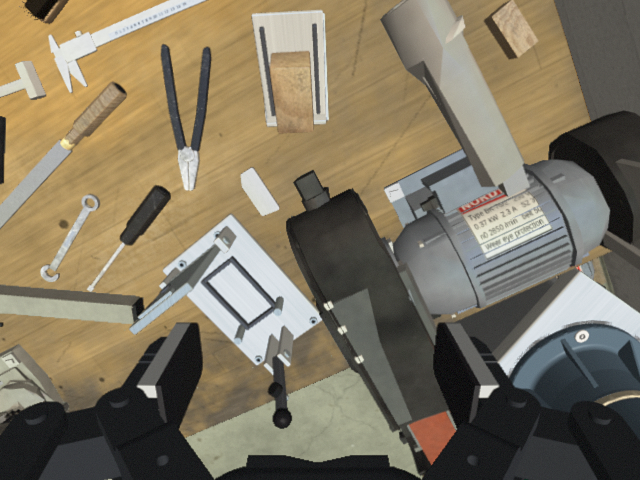

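View pics/w1c.png

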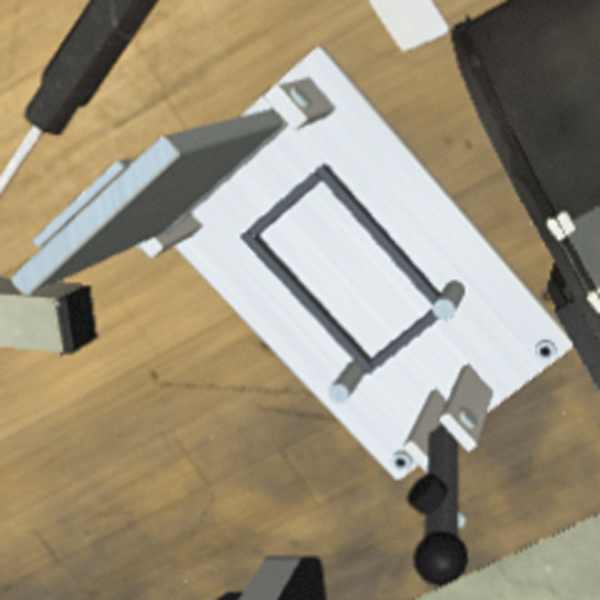

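```bash
python3 - <<'E'
from h import *
import pickle
f=pickle.load(open("w2.pkl","rb"))
crop(f["color"],235,0,355,140,5,"pics/w2r.png"); crop(f["color"],130,200,335,440,2.5,"pics/w2j.png")
E
```

```text
(no output)
```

View pics/w2r.png

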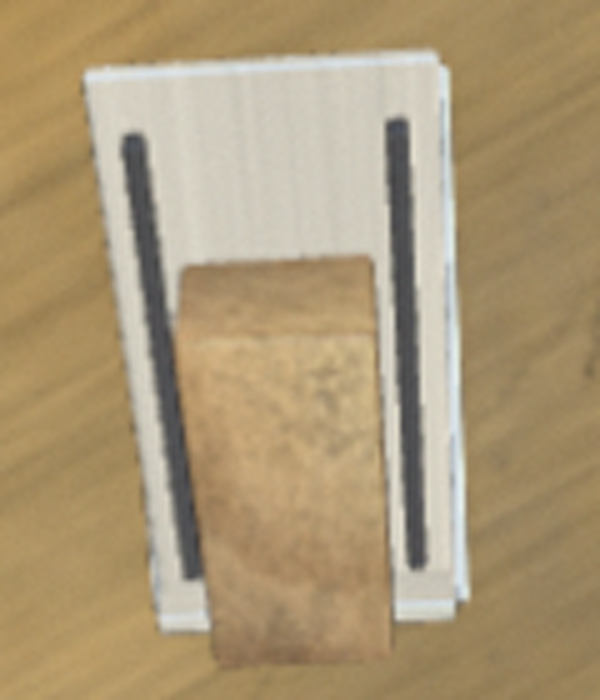

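View pics/w2j.png

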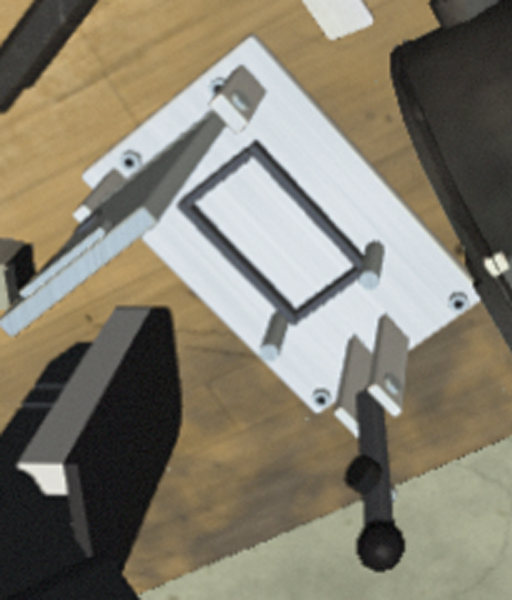

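```bash
cat >> h.py <<'E'
from scipy.optimize import least_squares
def blkR(yaw):
    u=np.array([np.cos(yaw)*np.cos(T32),np.sin(yaw)*np.cos(T32),np.sin(T32)])
    n=np.array([-np.cos(yaw)*np.sin(T32),-np.sin(yaw)*np.sin(T32),np.cos(T32)])
    return np.column_stack([np.cross(u,n),u,n])
T32=np.radians(32)
TOP=np.array([[-22,42.5,38],[22,42.5,38],[-22,-42.5,38],[22,-42.5,38]])/1000
def fit(views,x0=(.645,-.14,.04,-.965)):
    # views: list (frame, 4 px of top face: uphill-left, uphill-right, low-left, low-right (block own -x,+x))
    def res(p):
        R=blkR(p[3]); return np.concatenate([(proj(f,R@q+p[:3])-uv) for f,uvs in views for q,uv in zip(TOP,uvs) if uv is not None])
    s=least_squares(res,x0); return s.x,s.fun
E
python3 - <<'E'
from h import *
import pickle
f=pickle.load(open("w2.pkl","rb"))
W=lambda u,v:np.array([235+u/5,v/5])
p,e=fit([(f,[W(180,335),W(375,332),W(215,662),W(392,660)])]);print(p,e.round(2))
# guides yaw: guide ends
J=lambda u,v:(130+u/2.5,200+v/2.5)
pts={"c(100,-70)":((252,37),.012),"c(-115,-70)":((478,300),.012),"c(-115,70)":((318,412),.012),"c(100,70)":((85,180),.012)}
c=[onz(f,J(*a),z)[:2] for a,z in pts.values()];print(np.array(c))
b=np.array([[.1,-.07],[-.115,-.07],[-.115,.07],[.1,.07]])
def res(q):
    C,S=np.cos(q[2]),np.sin(q[2]);return ((np.array([[C,-S],[S,C]])@b.T).T+q[:2]-c).ravel()
s=least_squares(res,[.57,.14,-.32]);print("jig",s.x,s.fun.round(4))
n=[onz(f,J(*a),.024)[:2] for a in [(254,143),(181,207),(294,320),(366,262)]];print("nest outer",np.array(n),np.mean(n,0),[np.linalg.norm(n[i]-n[i-1]) for i in range(4)])
d=n[0]-n[3];print(np.arctan2(d[1],d[0]));d=n[1]-n[2];print(np.arctan2(d[1],d[0]))
g=r.grab_frame("top");sc=r.grab_frame("scene")
print("knob",tri([(f,J(379,547)),(sc,(160+62/3,130+158/3))]),tri([(f,J(379,547)),(g,(170+55/4,150+567/4))]))
# leaf free edge top corners: right (150,222)?, left (8,335)
for a in [(150,222),(8,330),(140,207),(0,318)]: print("leaf",onz(f,J(*a),.187))
# roller/shaft
print("shaft end", tri([(f,(318,172)),(g,(170+490/4,150+358/4))]),tri([(f,(299,181)),(sc,(160+440/3,130+320/3))]))
print("roller top", tri([(f,(357,195)),(g,(170+530/4,150+460/4))]),tri([(f,(288,219)),(g,(170+405/4,150+385/4))]))
E
```

```text
[ 0.65552938 -0.14934322  0.0382209  -0.97941174] [-0.63  0.56  0.98 -0.04 -0.25 -0.01 -0.14 -0.58]
[[0.64216015 0.04641106]
 [0.44376037 0.1198318 ]
 [0.48656835 0.24486617]
 [0.68450273 0.17750669]]
jig [ 0.57133022  0.14468598 -0.33530782] [ 0.0006 -0.0007 -0.0041 -0.0034 -0.0008  0.0038  0.0043  0.0004]
nest outer [[0.61072489 0.09695529]
 [0.62777711 0.15555682]
 [0.53479181 0.18608686]
 [0.51784257 0.12819282]] [0.57278409 0.14169795] [np.float64(0.09799442784681106), np.float64(0.06103210618763689), np.float64(0.09786904346038189), np.float64(0.06032409901122295)]
-0.32442988597769834
-0.3172425644246981
knob (array([0.46275408, 0.18201543, 0.17234265]), [np.float64(0.0020836251200201817), np.float64(0.002083625120020199)]) (array([0.46320004, 0.18102235, 0.17658657]), [np.float64(1.928302031176782e-05), np.float64(1.928302031179129e-05)])
leaf [0.63399344 0.07784809 0.187     ]
leaf [0.6633516  0.15822629 0.187     ]
leaf [0.64056365 0.07393818 0.187     ]
leaf [0.66873087 0.1546003  0.187     ]
shaft end (array([ 0.58465902, -0.07284639,  0.11354767]), [np.float64(0.012879388554679816), np.float64(0.012879388554679816)]) (array([ 0.59277403, -0.06211007,  0.07913693]), [np.float64(0.004224078424020531), np.float64(0.004224078424020621)])
roller top (array([ 0.52815975, -0.08572931,  0.11062784]), [np.float64(0.0005078978958371899), np.float64(0.000507897895837211)]) (array([ 0.57655215, -0.00550086,  0.06496104]), [np.float64(0.0014000822903882687), np.float64(0.0014000822903883973)])
```

```bash
python3 - <<'E'
from h import *
import pickle
f=pickle.load(open("w2.pkl","rb"))
g=r.grab_frame("top");sc=r.grab_frame("scene")
crop(f["color"],270,150,390,240,6,"pics/w2s.png"); crop(sc["color"],240,200,330,270,8,"pics/s2.png")
a=(f,(307,178));b=(g,(170+503/4,150+364/4));c=(sc,(160+440/3,130+332/3))
print(tri([a,c]),tri([a,b]),tri([b,c]))
E
```

```text
(array([ 0.5859656 , -0.06930679,  0.07603149]), [np.float64(0.003593071830296459), np.float64(0.003593071830296475)]) (array([ 0.58652468, -0.06919542,  0.10039074]), [np.float64(0.001410477061169111), np.float64(0.001410477061169074)]) (array([ 0.59130548, -0.06724014,  0.07038003]), [np.float64(0.001303631133358983), np.float64(0.0013036311333588337)])
```

View pics/w2s.png

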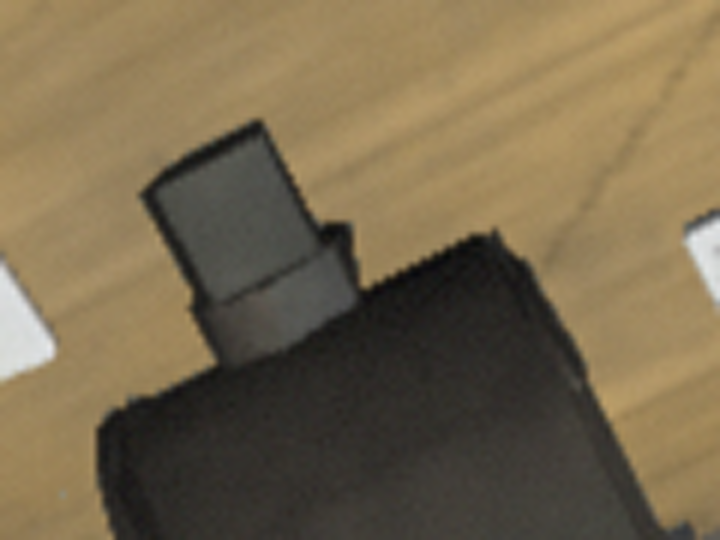

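View pics/s2.png

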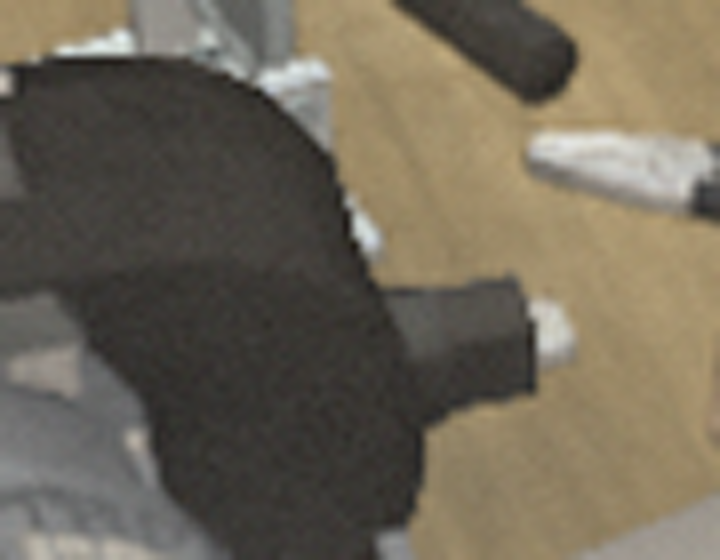

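```bash
python3 - <<'E'
from h import *
import pickle
f=pickle.load(open("w2.pkl","rb"));sc=r.grab_frame("scene")
print(tri([(f,(313.7,170.3)),(sc,(240+530/8,200+340/8))]),tri([(f,(293.8,181.7)),(sc,(240+517/8,200+278/8))]))
# roller: top corners at far end
from scipy.spatial.transform import Rotation as Ro
s=r.sense();R=Ro.from_quat(s["orientation"][[1,2,3,0]]).as_matrix()
p=np.array([.6555,-.1493,.0382]);B=blkR(-.979)
Rt=np.column_stack([B[:,1],B[:,0],-B[:,2]])
print(np.linalg.det(Rt),"rotvec",Ro.from_matrix(Rt@R.T).as_rotvec())
for h in (.018,.12): print(h,p+B@[0,0,h], (p+B@[0,0,h]-s["tcp_pos"])*1000)
for bx in(-.0425,.0425):
  for h in (.091,.15,.25): print("body",bx,h,p+B@[0,bx,h])
E
```

```text
(array([ 0.58165954, -0.07806737,  0.07736951]), [np.float64(0.0008200936536680003), np.float64(0.0008200936536680343)]) (array([ 0.59626472, -0.05586832,  0.07816519]), [np.float64(0.0019046145030425607), np.float64(0.001904614503042226)])
1.0000000000000002 rotvec [-0.46665939 -0.30524831  0.02013404]
0.018 [ 0.6501789  -0.14138358  0.05346487] [  73.03989068  -63.27720853 -350.29766896]
0.12 [ 0.62002597 -0.09652386  0.13996577] [  42.88696412  -18.41749036 -263.79676315]
body -0.0425 0.091 [ 0.60849271 -0.07936536  0.09285081]
body -0.0425 0.15 [ 0.59105131 -0.05341709  0.14288565]
body -0.0425 0.25 [ 0.56148961 -0.00943698  0.22769046]
body 0.0425 0.091 [ 0.64870501 -0.13919083  0.13789395]
body 0.0425 0.15 [ 0.63126361 -0.11324256  0.18792878]
body 0.0425 0.25 [ 0.60170192 -0.06926244  0.27273359]
```

>>> step_arm(rows=[[[0,4,4,-35,-0.093,-0.061,0.004],[0,4,4,-35,-0.093,-0.061,0.004],[0,4,4,-35,-0.093,-0.061,0.004],[0,4,4,-35,-0.093,-0.061,0.004],[0,2,2,-35,-0.094,-0.061,0.004],[0,0,0,-19,0,0,0],[0,0,0,0,0,0,0],[0,0,0,0,0,0,0]]])

```text
clock: 4.8
tcp_pos: [0.5963, -0.0613, 0.2173]
orientation: [0.124, 0.851, -0.454, 0.234]
contact_force: [0.3, -0.5, 0.6]
gripper_width: 0.0857
```

```bash
python3 - <<'E'
from h import *
import pickle
s=r.sense();print(s["tcp_pos"],s["orientation"],s["joint_pos"])
f=r.grab_frame("wrist");pickle.dump(f,open("w3.pkl","wb"));cv2.imwrite("pics/w3.png",f["color"][:,:,::-1])
g=r.grab_frame("scene");cv2.imwrite("pics/s3.png",g["color"][:,:,::-1])
E
```

```text
[ 0.59625955 -0.0613136   0.21731181] [ 0.12445927  0.85074255 -0.4540415   0.23365214] [ 0.16001211  0.16707991 -0.20091926  0.95957442 -0.48234809 -2.06119666]
```

View pics/w3.png

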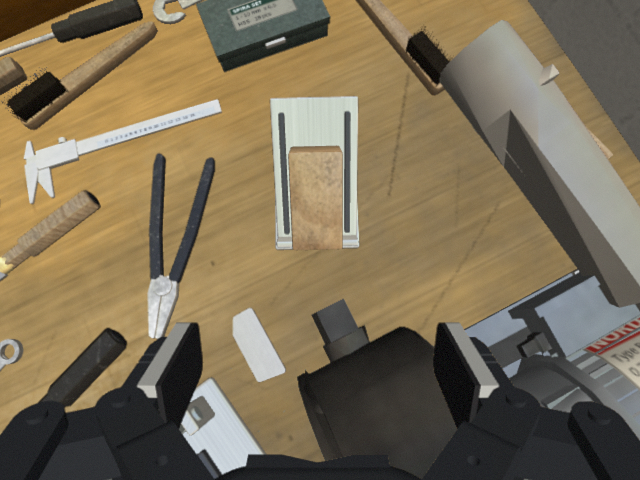

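View pics/s3.png

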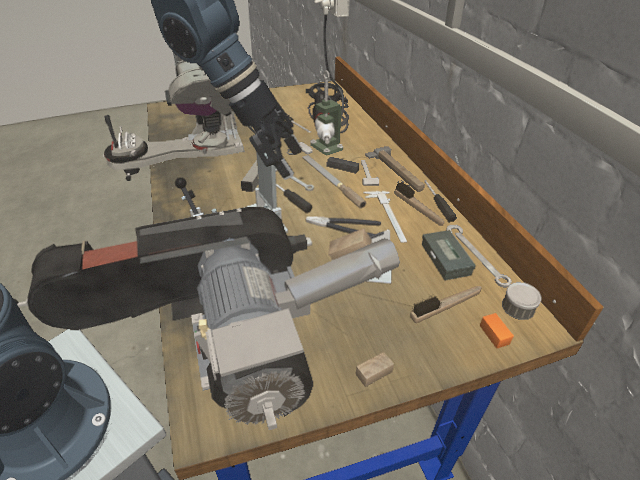

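```bash
python3 - <<'E'
from h import *
import pickle
f=pickle.load(open("w3.pkl","rb"));crop(f["color"],265,90,370,260,4.5,"pics/w3c.png")
E
```

```text
(no output)
```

View pics/w3c.png

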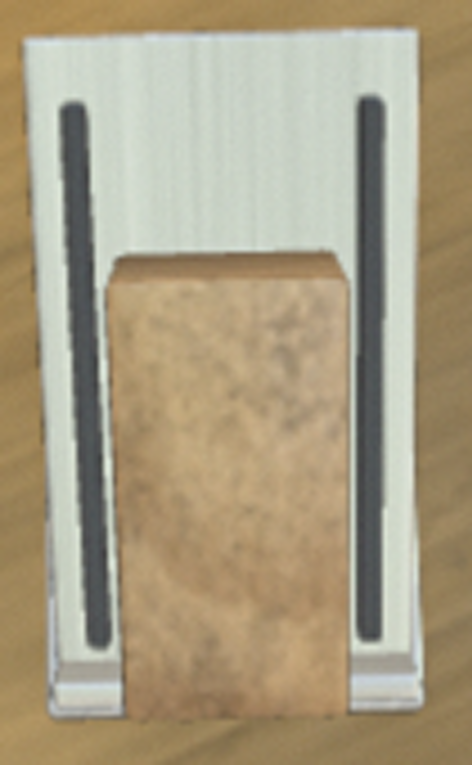

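```bash
python3 - <<'E'
from h import *
import pickle
f2=pickle.load(open("w2.pkl","rb"));f3=pickle.load(open("w3.pkl","rb"))
W=lambda u,v:np.array([235+u/5,v/5]); V=lambda u,v:np.array([265+u/4.5,90+v/4.5])
v2=(f2,[W(180,335),W(375,332),W(215,662),W(392,660)]);v3=(f3,[V(108,281),V(348,279),V(124,716),V(349,713)])
for vs in ([v2],[v3],[v2,v3]):
    p,e=fit(vs);print(p.round(4),e.round(2))
# far upper underside corners of ramp top edge etc -> yaw check by guides on plane
B=blkR(p[3]);n=B[:,2]
def onp(uv,h):
    o,d=ray(f3,uv);q=p[:3]+n*h;return o+d*((q-o)@n)/(d@n)
G=[onp(V(*a),.006) for a in [(74,105),(99,645),(371,98),(370,638)]]
for a in G: print(B.T@(a-p[:3]))
d=(G[0]-G[1]+G[2]-G[3]);print("guide yaw",np.arctan2(d[1],d[0]))
from scipy.spatial.transform import Rotation as Ro
s=r.sense();R=Ro.from_quat(s["orientation"][[1,2,3,0]]).as_matrix()
Rt=np.column_stack([B[:,1],B[:,0],-B[:,2]])
print("rotvec",Ro.from_matrix(Rt@R.T).as_rotvec())
for h in (.1,.06,.018): print(h,p[:3]+B@[0,0,h], (p[:3]+B@[0,0,h]-s["tcp_pos"])*1000)
E
```

```text
[ 0.6555 -0.1493  0.0382 -0.9794] [-0.63  0.56  0.98 -0.04 -0.25 -0.01 -0.14 -0.58]
[ 0.6564 -0.1507  0.0374 -0.9634] [-0.08  0.23  0.28 -0.26  0.16  0.13 -0.38 -0.1 ]
[ 0.6557 -0.1497  0.0406 -0.9692] [-0.96  0.28  0.85 -0.78  0.09  0.02  0.35 -0.93 -0.18 -0.08  0.72 -0.29
 -0.38  0.73 -0.46  0.78]
[-0.02930795  0.07137884  0.006     ]
[-0.02844873 -0.0381989   0.006     ]
[0.02756393 0.07200876 0.006     ]
[ 0.02878628 -0.03738047  0.006     ]
guide yaw -0.9579851460480039
rotvec [-0.01925557 -0.01049076  0.01208699]
0.1 [ 0.62567239 -0.10598875  0.12539308] [ 28.45702904 -44.27046606 -92.81805656]
0.06 [ 0.637669   -0.12346401  0.09147115] [  40.45363721  -61.74571928 -126.7399804 ]
0.018 [ 0.65026544 -0.14181302  0.05585313] [  53.05007578  -80.09473516 -162.35800044]
```

>>> step_arm(rows=[[[0,8,-12,-25,-0.007,-0.004,0.006],[0,8,-12,-25,-0.007,-0.004,0.006],[0,8,-12,-26,-0.006,-0.003,0.004],[0,8,-13,-26,0,0,0],[0,8,-13,-26,0,0,0],[0,0,0,0,0,0,0],[0,0,0,0,0,0,0]]])

```text
clock: 5.6
tcp_pos: [0.6365, -0.1243, 0.0888]
orientation: [0.129, 0.851, -0.446, 0.243]
contact_force: [-0.2, -0.2, -0.6]
gripper_width: 0.0853
```

```bash
python3 - <<'E'
from h import *
import pickle
from scipy.spatial.transform import Rotation as Ro
s=r.sense();print(s["tcp_pos"],s["orientation"],s["joint_pos"],s["contact_force"])
p=np.array([.656,-.150,.039]);B=blkR(-.963);R=Ro.from_quat(s["orientation"][[1,2,3,0]]).as_matrix()
Rt=np.column_stack([B[:,1],B[:,0],-B[:,2]])
print("tcp in block",B.T@(s["tcp_pos"]-p),"rot",Ro.from_matrix(Rt@R.T).as_rotvec())
f=r.grab_frame("wrist");pickle.dump(f,open("w4.pkl","wb"));cv2.imwrite("pics/w4.png",f["color"][:,:,::-1])
g=r.grab_frame("scene");crop(g["color"],220,150,420,300,4,"pics/s4.png")
E
```

```text
[ 0.63646112 -0.12433258  0.08880349] [ 0.12923124  0.85140451 -0.44626548  0.24342714] [ 0.04157185  0.3078791  -0.39068718  0.55256251 -0.46606882 -2.21094401] [-0.23829844 -0.22528016 -0.59342753]
tcp in block [ 0.001382   -0.00093947  0.05931424] rot [ 0.00152692 -0.00233616  0.00336415]
```

View pics/w4.png

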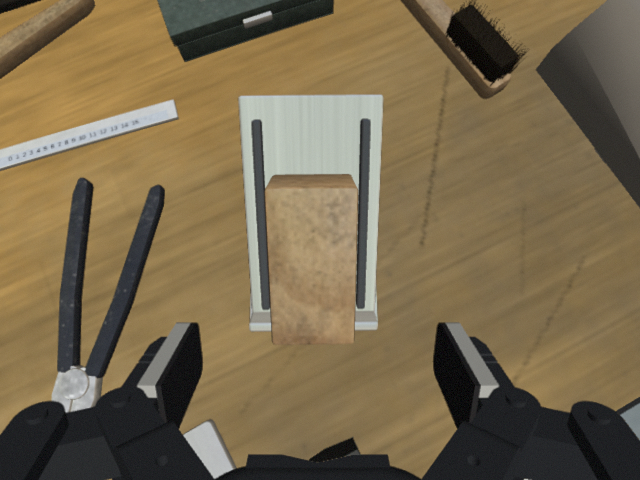

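View pics/s4.png

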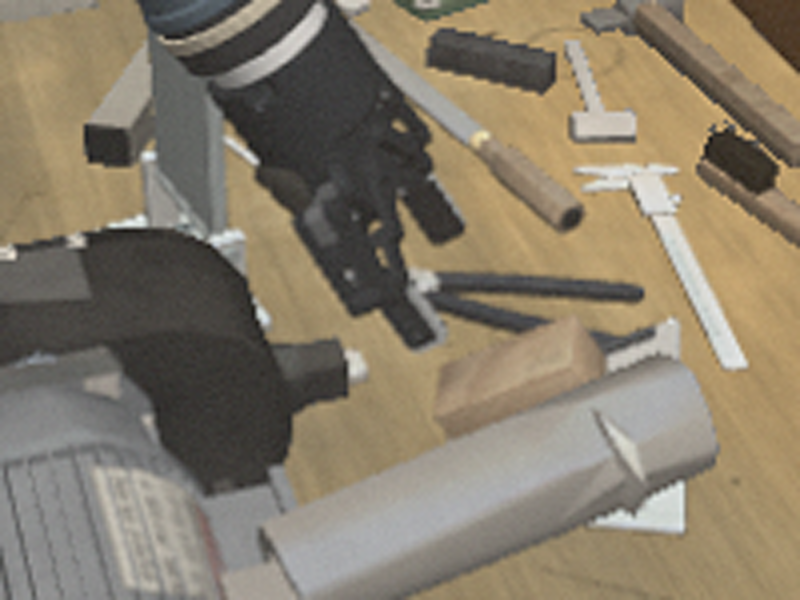

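The block's top face runs about (268,188)–(357,188) to (271,344)–(355,344), slightly left of the finger midline at 318. I'll refine the fit.

```bash
python3 - <<'E'
from h import *
import pickle
f=pickle.load(open("w4.pkl","rb"));crop(f["color"],240,160,390,360,3.5,"pics/w4c.png")
E
```

```text
(no output)
```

View pics/w4c.png

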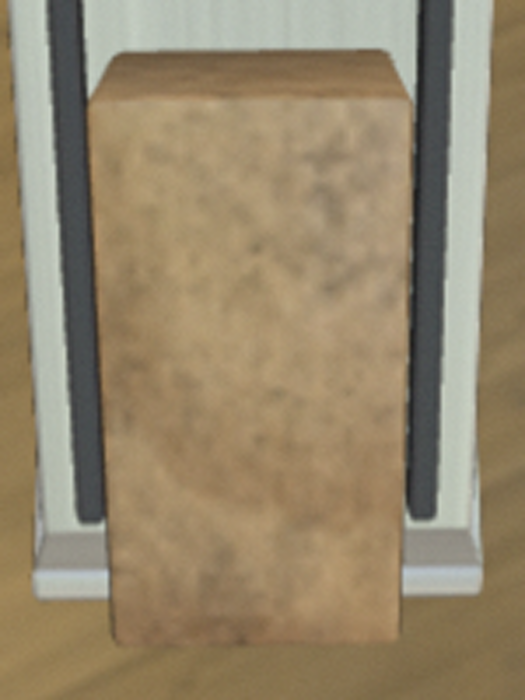

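```bash
python3 - <<'E'
from h import *
import pickle
f4=pickle.load(open("w4.pkl","rb"));f3=pickle.load(open("w3.pkl","rb"))
V=lambda u,v:np.array([265+u/4.5,90+v/4.5]);U=lambda u,v:np.array([240+u/3.5,160+v/3.5])
v3=(f3,[V(108,281),V(348,279),V(124,716),V(349,713)]);v4=(f4,[U(90,102),U(412,100),U(110,642),U(403,640)])
for vs in ([v4],[v3,v4]):
    p,e=fit(vs);print(p.round(4),e.round(2))
s=r.sense();B=blkR(p[3]);print(B.T@(s["tcp_pos"]-p[:3]))
print((p[:3]+B@[0,0,.017]-s["tcp_pos"])*1000,B@[0,0,1])
E
```

```text
[ 0.656  -0.1497  0.0393 -0.9601] [-0.4  -0.17  0.41 -0.2   1.3   0.22 -1.32  0.19]
[ 0.656  -0.1498  0.0393 -0.9609] [-0.48  0.42  0.2  -0.21  0.    0.84 -0.26  0.49 -0.26 -0.45  0.56 -0.41
  1.32 -0.02 -1.3   0.03]
[ 0.00055889 -0.00072893  0.06003608]
[ 13.87441866 -18.88089239 -36.11039516] [-0.30351797  0.43438608  0.8480481 ]
```

>>> step_arm(force=40, rows=[[[0,4,-6,-12,0,0,0],[0,4,-6,-12,0,0,0],[0,5,-7,-12,0,0,0],[0,0,0,0,0,0,0],[0,0,0,0,0,0,0]]])

```text
clock: 6.2
tcp_pos: [0.6492, -0.1423, 0.0531]
orientation: [0.129, 0.852, -0.446, 0.244]
contact_force: [0.4, -0.3, -0.0]
gripper_width: 0.0857
```

>>> step_arm(force=50, rows=[[[1,0,0,0,0,0,0],[1,0,0,0,0,0,0],[1,0,0,0,0,0,0],[1,0,0,0,0,0,0],[1,0,0,0,0,0,0],[1,0,0,0,0,0,0]]])

```text
clock: 6.8
tcp_pos: [0.6487, -0.1426, 0.0517]
orientation: [0.129, 0.852, -0.445, 0.243]
contact_force: [-0.7, 0.7, 0.3]
gripper_width: 0.0
```

```bash
python3 - <<'E'
from h import *
s=r.sense();print(s["tcp_pos"],s["orientation"],s["joint_pos"],s["contact_force"],s["gripper_width"])
B=blkR(-.961);print(B.T@(s["tcp_pos"]-np.array([.656,-.1498,.0393])))
f=r.grab_frame("wrist");cv2.imwrite("pics/w5.png",f["color"][:,:,::-1])
E
```

```text
[ 0.64865717 -0.14261922  0.05173603] [ 0.12929825  0.85188025 -0.44549025  0.24314693] [ 0.00708294  0.3657545  -0.41943921  0.44992936 -0.45452956 -2.24915845] [-0.6670397   0.73586686  0.34316457] 1.2917988806444153e-06
[ 0.00190696 -0.00196823  0.01589419]
```

View pics/w5.png

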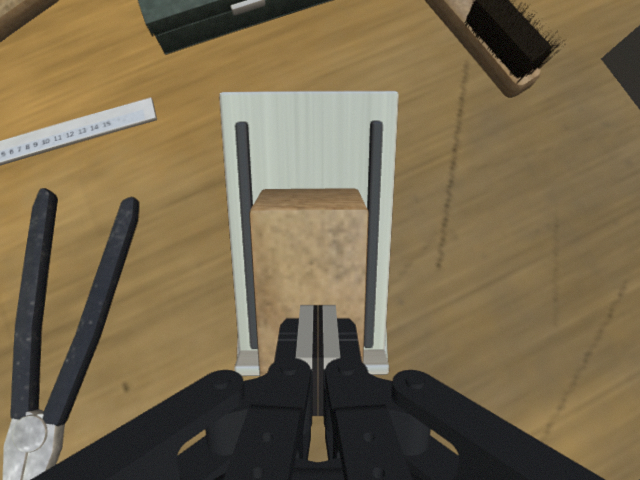

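```bash
python3 - <<'E'
from h import *
import pickle
f=r.grab_frame("wrist");s=r.sense();pickle.dump(f,open("w5.pkl","wb"))
print(proj(f,s["tcp_pos"]))
p=np.array([.656,-.1498,.0393]);B=blkR(-.961)
for q in TOP: print(proj(f,p+B@q))
for q in TOP: print("bot",proj(f,p+B@(q*[1,1,0])))
g=r.grab_frame("scene");crop(g["color"],250,150,410,290,5,"pics/s5.png")
t=r.grab_frame("top");crop(t["color"],250,150,370,260,6,"pics/t5.png")
for q in TOP: print("sc",proj(g,p+B@q), "top",proj(t,p+B@q))
print(proj(g,s["tcp_pos"]))
E
```

```text
[315.3963344  291.00561261]
[250.97831094 209.83684158]
[368.55697891 209.36896645]
[261.99356216 395.56858059]
[361.00509067 395.07382877]
bot [263.14676241 188.80299979]
bot [358.49702822 188.43689416]
bot [270.61830175 347.12308931]
bot [353.61205144 346.72622201]
sc [363.62290936 228.85314926] top [329.45416524 202.77460997]
sc [362.5889946  242.04043429] top [339.68793555 217.2119318 ]
sc [329.63879538 241.9587175 ] top [306.06242734 221.87411746]
sc [327.46889618 255.12371065] top [315.85572038 235.89027197]
[349.67316113 249.94306166]
```

View pics/s5.png

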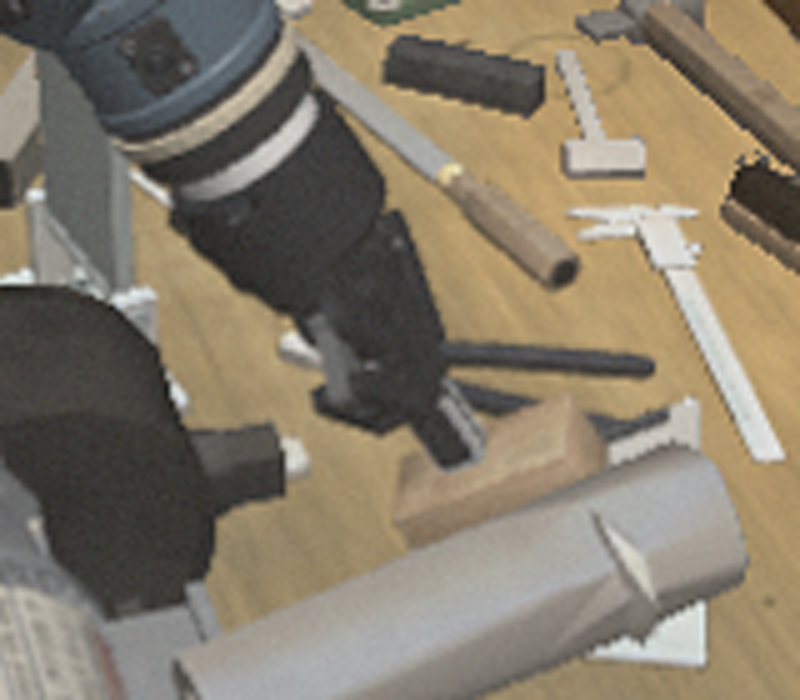

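View pics/t5.png

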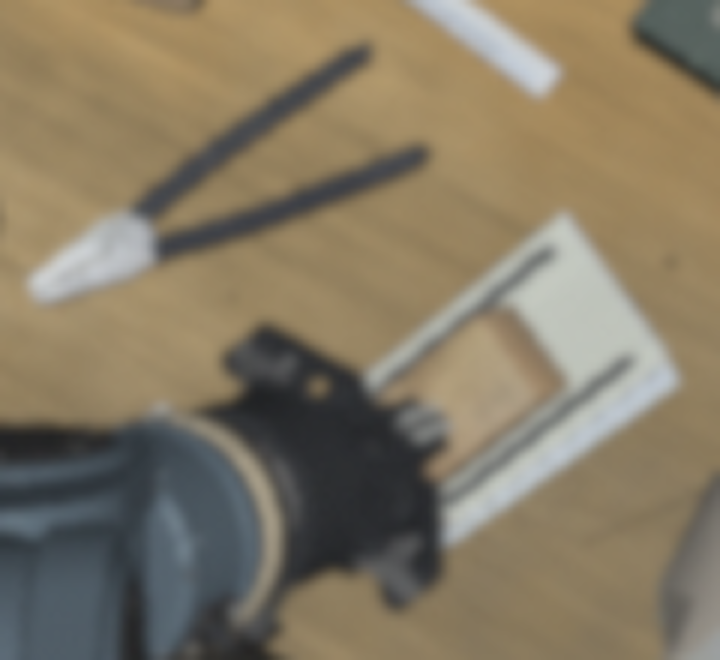

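```bash
python3 - <<'E'
from h import *
import pickle
from scipy.spatial.transform import Rotation as Ro
f=pickle.load(open("w5.pkl","rb"));s=r.sense();g=r.grab_frame("scene")
R=Ro.from_quat(s["orientation"][[1,2,3,0]]).as_matrix()
crop(f["color"],240,280,400,480,3,"pics/w5c.png")
X,e=tri([(f,(318,305)),(g,(250+462/5,150+462/5))]);print(X,e,"tool frame",R.T@(X-s["tcp_pos"]))
for z in (0,-.01,-.02,-.03):
  for x in (-.011,.011): print(z,x,proj(f,s["tcp_pos"]+R@[x,0,z]),(proj(g,s["tcp_pos"]+R@[x,0,z])-[250,150])*5)
print(s)
E
```

```text
[ 0.64039528 -0.13348133  0.07325875] [np.float64(0.004337301346249659), np.float64(0.004337301346249624)] tool frame [ 0.00106784  0.0016302  -0.02479595]
0 -0.011 [315.54007972 312.28282319] [476.17309917 507.97824815]
0 0.011 [315.39108798 269.04540262] [520.57671299 491.64336642]
-0.01 -0.011 [315.43599753 323.22147166] [464.92065745 492.15517368]
-0.01 0.011 [315.27418638 278.15684641] [509.45608605 475.58695859]
-0.02 -0.011 [315.32090374 335.32739909] [453.54809605 476.16541857]
-0.02 0.011 [315.14423176 288.29264746] [498.21470673 459.35978254]
-0.03 -0.011 [315.19298693 348.79453688] [442.05401481 460.00708353]
-0.03 0.011 [314.99893446 299.6338585 ] [486.85113298 442.95986883]
{'clock': 7.0, 'joint_pos': array([ 0.00702561,  0.36586813, -0.41945577,  0.44991378, -0.45448438,
       -2.24917037]), 'joint_vel': array([-0.00063733, -0.00073381,  0.00303593,  0.00158151,  0.00148144,
       -0.00042818]), 'tau': array([ 1.05333875e-02, -5.92579615e+01,  3.01475465e+01, -3.66172068e+00,
       -1.63895924e+00,  3.49122993e-04]), 'tcp_pos': array([ 0.64863002, -0.14264293,  0.05165109]), 'orientation': array([ 0.12931263,  0.85189013, -0.44550092,  0.24308515]), 'contact_force': array([-0.36392237,  0.06987985, -0.12867362]), 'wrist_torque': array([ 0.38436199,  0.26907722, -0.01376633]), 'gripper_width': -1.59563404269173e-05}
```

View pics/w5c.png

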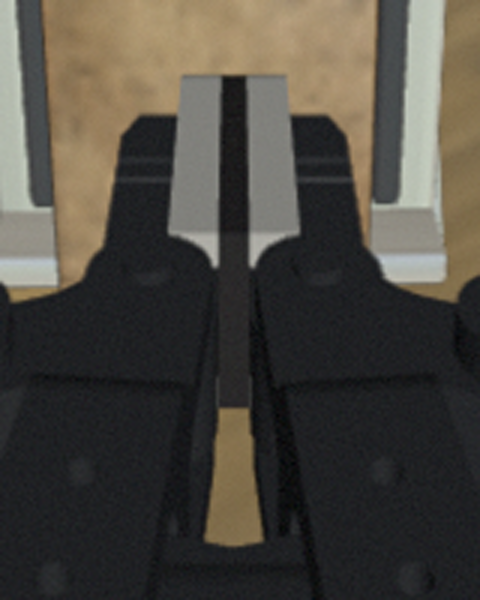

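Shut, the fingertips sit about 25–34 mm behind the reported TCP in both views (wrist (318,305), scene (342,242)). They closed above the block without touching it. I'll reopen, measure the open tips and then go deeper.

>>> step_arm(rows=[[[0,0,0,0,0,0,0],[0,0,0,0,0,0,0],[0,0,0,0,0,0,0],[0,0,0,0,0,0,0],[0,0,0,0,0,0,0]]])

```text
clock: 7.55
tcp_pos: [0.6487, -0.1426, 0.0517]
orientation: [0.129, 0.852, -0.445, 0.243]
contact_force: [-0.2, -0.1, 0.6]
gripper_width: 0.0726
```

```bash
python3 - <<'E'
from h import *
import pickle
from scipy.spatial.transform import Rotation as Ro
f=r.grab_frame("wrist");s=r.sense();g=r.grab_frame("scene")
R=Ro.from_quat(s["orientation"][[1,2,3,0]]).as_matrix()
print(s["gripper_width"],s["tcp_pos"],s["contact_force"])
cv2.imwrite("pics/w6.png",f["color"][:,:,::-1]);crop(g["color"],250,150,410,290,5,"pics/s6.png")
for z in (-.03,-.04,-.045,-.05):
  for y in (-.0427,.0427): print(z,y,proj(f,s["tcp_pos"]+R@[.011,y,z]),(proj(g,s["tcp_pos"]+R@[.011,y,z])-[250,150])*5,(proj(g,s["tcp_pos"]+R@[-.011,y,z])-[250,150])*5)
E
```

```text
0.07911587100513344 [ 0.64867095 -0.14265595  0.05171829] [0.63843775 0.45855818 0.12366079]
-0.03 -0.0427 [203.86482568 299.51142724] [494.66137026 381.23956247] [451.25637782 398.2873279 ]
-0.03 0.0427 [426.24371587 299.26643905] [478.64721084 508.6988    ] [432.37663019 525.69959326]
-0.04 -0.0427 [196.72556061 312.21388152] [483.58583182 364.89818573] [440.05961405 382.18060944]
-0.04 0.0427 [433.07354192 311.96401835] [466.71365184 491.90748025] [420.30396214 509.1655672 ]
-0.045 -0.0427 [192.815064   319.17874369] [478.00464187 356.66525108] [434.41806716 374.06645788]
-0.045 0.0427 [436.81505552 318.92700375] [460.69622702 483.4415148 ] [414.21729843 500.83002874]
-0.05 -0.0427 [188.64807211 326.60607499] [472.39428998 348.39052706] [428.74753532 365.91149626]
-0.05 0.0427 [440.80239422 326.35298157] [454.64475992 474.92830076] [408.09681164 492.44844281]
```

View pics/w6.png

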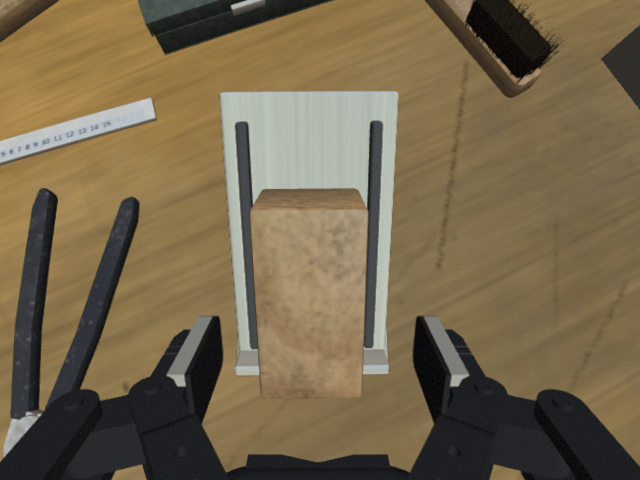

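View pics/s6.png

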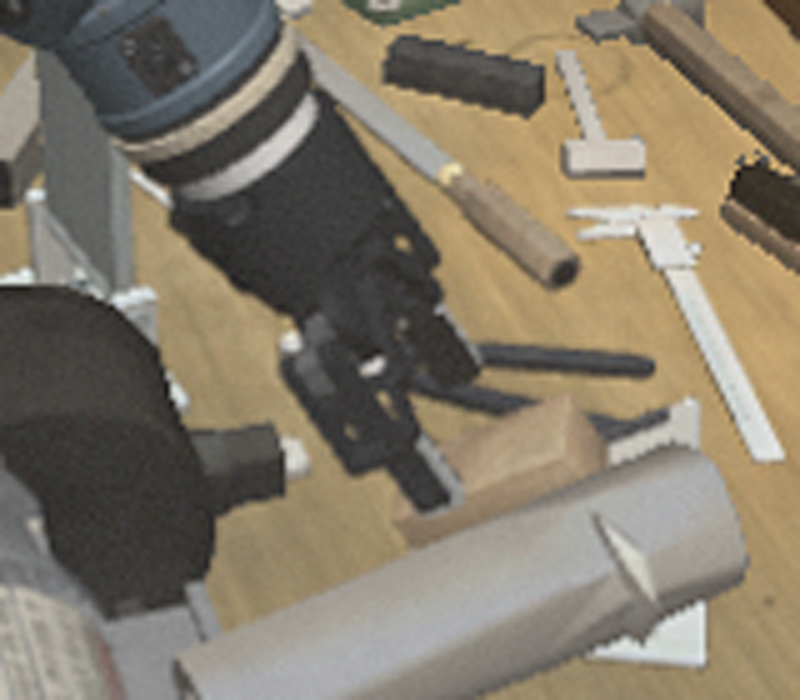

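>>> step_arm(rows=[[[0,3,-4,-7,0,0,0],[0,3,-4,-7,0,0,0],[0,3,-3,-6,0,0,0],[0,3,-4,-6,0,0,0],[0,0,0,0,0,0,0],[0,0,0,0,0,0,0]]])

```text
clock: 8.25
tcp_pos: [0.6605, -0.1578, 0.0252]
orientation: [0.129, 0.852, -0.446, 0.243]
contact_force: [-0.0, 0.4, 0.4]
gripper_width: 0.0852
```

```bash
python3 - <<'E'
from h import *
f=r.grab_frame("wrist");s=r.sense();g=r.grab_frame("scene")
print(s["gripper_width"],s["tcp_pos"],s["contact_force"])
B=blkR(-.961);print(B.T@(s["tcp_pos"]-np.array([.656,-.1498,.0393])))
cv2.imwrite("pics/w7.png",f["color"][:,:,::-1]);crop(g["color"],250,150,410,290,5,"pics/s7.png")
E
```

```text
0.08531061775218435 [ 0.66061992 -0.1577312   0.02561088] [0.51762441 0.18729947 1.21925098]
[ 0.00075495  0.00050343 -0.01645649]
```

View pics/w7.png

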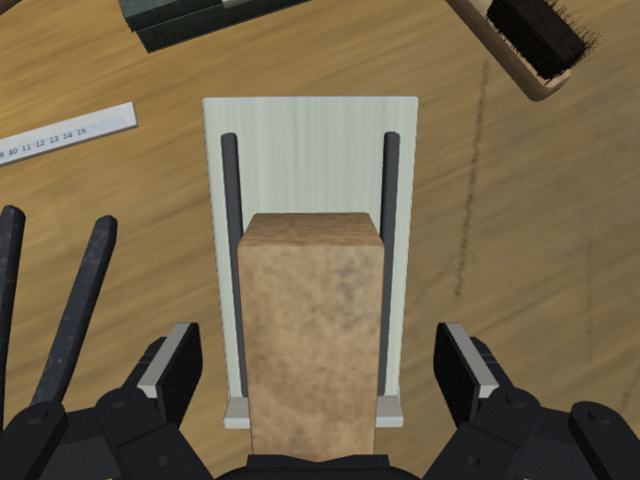

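View pics/s7.png

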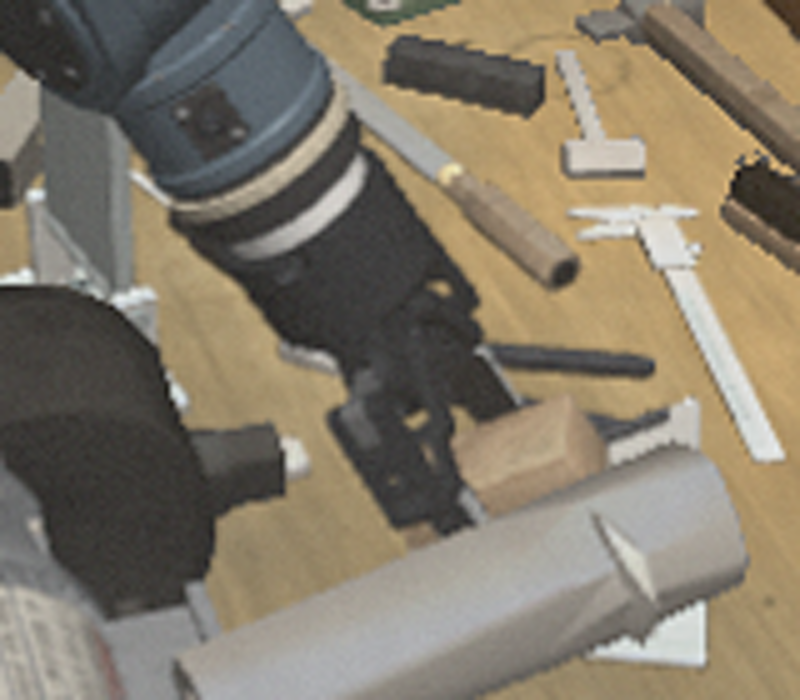

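The fingers now straddle the block (pads at x≈190 and 445, block 240–382). Closing.

>>> step_arm(force=50, rows=[[[1,0,0,0,0,0,0],[1,0,0,0,0,0,0],[1,0,0,0,0,0,0],[1,0,0,0,0,0,0],[1,0,0,0,0,0,0],[1,0,0,0,0,0,0]]])

```text
clock: 8.95
tcp_pos: [0.6608, -0.1575, 0.0261]
orientation: [0.129, 0.852, -0.445, 0.243]
contact_force: [-3.9, 2.7, 4.7]
gripper_width: 0.0433
```

```bash
python3 - <<'E'
from h import *
f=r.grab_frame("wrist");s=r.sense();g=r.grab_frame("scene")
print(s["gripper_width"],s["tcp_pos"],s["contact_force"])
B=blkR(-.961);print(B.T@(s["tcp_pos"]-np.array([.656,-.1498,.0393])))
cv2.imwrite("pics/w8.png",f["color"][:,:,::-1]);crop(g["color"],250,150,410,290,5,"pics/s8.png")
E
```

```text
0.04290600990524581 [ 0.6608272  -0.15742788  0.02617949] [-3.58062591  3.3081043   5.8308731 ]
[ 0.00041133  0.00069455 -0.01590542]
```

View pics/w8.png

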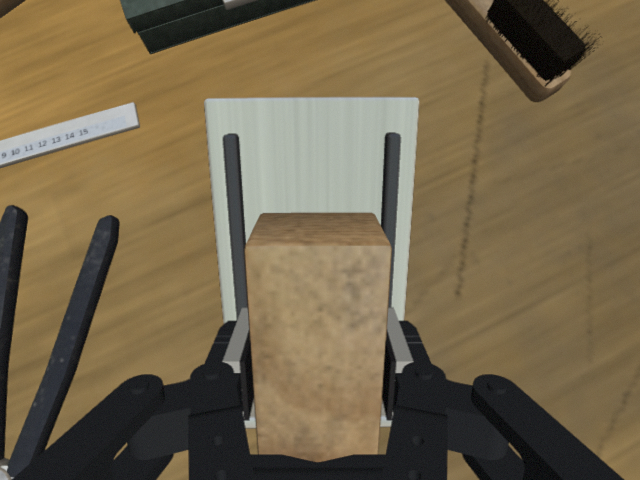

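>>> step_arm(force=60, rows=[[[1,-3,4,8,0,0,0],[1,-6,9,17,0,0,0],[1,-6,9,17,0,0,0],[1,-6,9,17,0,0,0],[1,-6,9,25,0,0,0],[1,0,0,25,0,0,0],[1,0,0,25,0,0,0],[1,0,0,25,0,0,0],[1,0,0,20,0,0,0],[1,0,0,0,0,0,0]]])

```text
clock: 10.05
tcp_pos: [0.635, -0.1174, 0.2082]
orientation: [0.128, 0.851, -0.446, 0.245]
contact_force: [1.2, -0.0, 0.1]
gripper_width: 0.0428
```

```bash
python3 - <<'E'
from h import *
f=r.grab_frame("wrist");s=r.sense()
print(s["gripper_width"],s["tcp_pos"],s["orientation"],s["contact_force"],s["joint_pos"])
cv2.imwrite("pics/w9.png",f["color"][:,:,::-1])
E
```

```text
0.0428935481153758 [ 0.63407192 -0.117388    0.20600924] [ 0.12860004  0.85165407 -0.4456377   0.24403773] [-0.31086549 -0.13555166 -2.15456414] [ 0.0543186   0.20549836 -0.19979872  0.84980832 -0.46928782 -2.19916928]
```

View pics/w9.png

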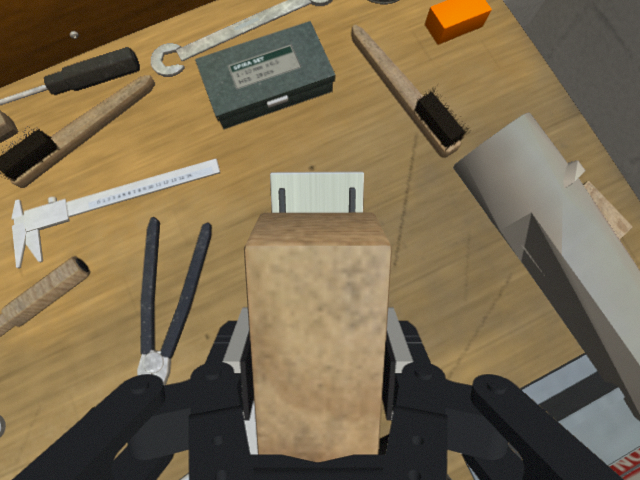

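>>> step_arm(rows=[[[1,0,5,25,0.1145,0.08,0],[1,0,5,25,0.1145,0.08,0],[1,0,10,25,0.1145,0.08,0],[1,0,10,20,0.1145,0.0795,0],[1,0,20,0,0,0,-0.13],[1,-4,20,0,0,0,-0.13],[1,-5,20,0,0,0,-0.13],[1,-5,20,0,0,0,-0.13],[1,-5,20,0,0,0,-0.13],[1,-5,20,0,0,0,-0.13],[1,-5,20,0,0,0,-0.13],[1,-5,20,0,0,0,-0.13]]])

```text
clock: 11.3
tcp_pos: [0.5991, 0.0728, 0.2972]
orientation: [-0.004, -0.537, 0.844, 0.002]
contact_force: [-0.3, 0.8, -1.5]
gripper_width: 0.0433
```

>>> step_arm(rows=[[[1,-5,20,0,0,0,-0.13],[1,-5,20,0,0,0,-0.13],[1,-5,20,0,0,0,-0.13],[1,-5,10,0,0,0,-0.13],[1,-5,0,0,0,0,-0.13],[1,-5,0,0,0,0,-0.13],[1,0,0,0,0,0,-0.13],[1,0,0,0,0,0,-0.13],[1,0,0,0,0,0,-0.13],[1,0,0,0,0,0,-0.13],[1,0,0,0,0,0,-0.13],[1,0,0,0,0,0,0]]])

```text
clock: 12.5
tcp_pos: [0.5693, 0.142, 0.2974]
orientation: [-0.003, 0.146, 0.989, 0.002]
contact_force: [-0.1, -0.4, -0.9]
gripper_width: 0.0433
```

```bash
python3 - <<'E'
from h import *
import pickle
from scipy.spatial.transform import Rotation as Ro
f=r.grab_frame("wrist");s=r.sense();pickle.dump(f,open("w10.pkl","wb"))
print(s["gripper_width"],s["tcp_pos"],s["orientation"],s["contact_force"],s["joint_pos"])
R=Ro.from_quat(s["orientation"][[1,2,3,0]]).as_matrix();print(R, "yaw x",np.arctan2(R[1,0],R[0,0]))
cv2.imwrite("pics/w10.png",f["color"][:,:,::-1])
E
```

```text
0.043683662457761195 [0.56938515 0.14197771 0.29762535] [-0.0026885   0.14342405  0.98965507  0.00227175] [ 0.15190332 -0.04421013 -0.6687399 ] [0.24080995 0.34426318 0.37661437 1.60642627 0.00622941 0.52864228]
[[-0.95884463  0.28389289 -0.00466973]
 [ 0.28386846  0.95884876  0.00526769]
 [ 0.00597302  0.00372531 -0.99997522]] yaw x 2.8537612401931733
```

View pics/w10.png

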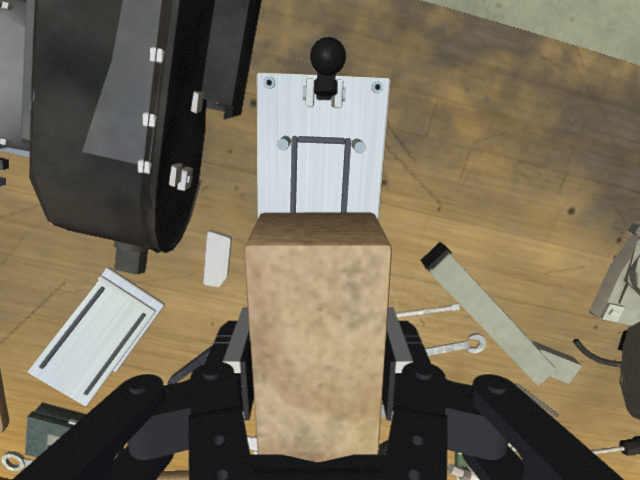

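The view shows the block held square, with the nest's front end and leaf rests at (284,144) and (359,146), and the clamp knob at (328,55). I'll crop for accurate jig points.

```bash
python3 - <<'E'
from h import *
import pickle
f=pickle.load(open("w10.pkl","rb"));crop(f["color"],240,20,410,220,4,"pics/w10c.png");crop(f["color"],230,200,410,470,2.8,"pics/w10b.png")
E
```

```text
(no output)
```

View pics/w10c.png

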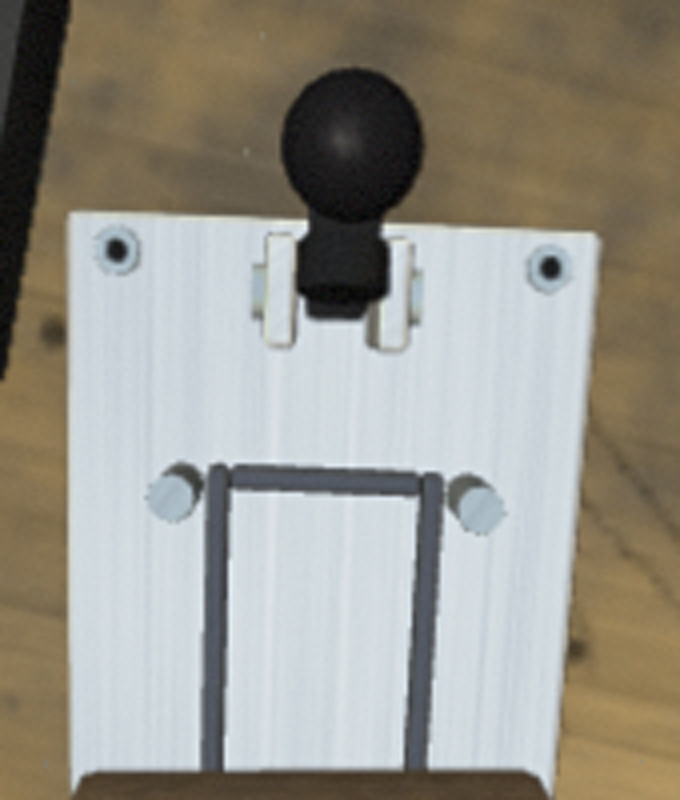

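View pics/w10b.png

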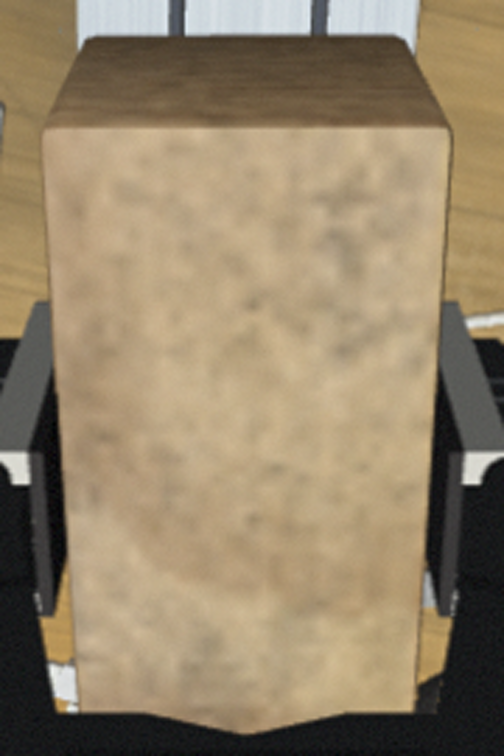

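```bash
python3 - <<'E'
from h import *
import pickle
from scipy.spatial.transform import Rotation as Ro
f=pickle.load(open("w10.pkl","rb"));s=r.sense()
R=Ro.from_quat(s["orientation"][[1,2,3,0]]).as_matrix();t=s["tcp_pos"]
c=lambda u,v:np.array([240+u/4,20+v/4])
P=[((-.115,-.07,.012),(68,213)),((-.115,.07,.012),(598,235)),((-.046,-.0385,.052),(172,498)),((-.046,.0385,.052),(480,511)),
((-.046,-.0255,.024),(231,488)),((-.046,.0255,.024),(416,496)),((-.052,-.0315,.024),(207,465)),((-.052,.0315,.024),(441,474))]
def res(q,z=0):
    C,S=np.cos(q[2]),np.sin(q[2]);M=np.array([[C,-S,0],[S,C,0],[0,0,1]])
    return np.concatenate([proj(f,M@np.array(a)+[q[0],q[1],z])-c(*b) for a,b in P])
q=least_squares(res,[.573,.142,-.32]);print("jig",q.x,q.fun.round(2))
# block in tool frame: tool x up = block end; fit dx,dy,dz,yaw (block axes: by=+tool x, bx=+tool y, bz=-tool z)
b=lambda u,v:np.array([230+u/2.8,200+v/2.8])
Q=[((-.022,.0425,.038),b(43,130)),((.022,.0425,.038),b(449,130)),((-.022,.0425,0),b(85,38)),((.022,.0425,0),b(410,38))]
def rb(q):
    C,S=np.cos(q[3]),np.sin(q[3])
    out=[]
    for (x,y,z),uv in Q:
        v=np.array([C*y+S*x+q[0],-S*y+C*x+q[1],-z+q[2]]); out.append(proj(f,t+R@v)-uv)
    return np.concatenate(out)
m=least_squares(rb,[0,0,-.016,0]);print("block in tool",m.x,m.fun.round(2))
# world block origin/yaw now
v=R@m.x[:3]+t; print("block origin world",v)
jx=np.array([np.cos(q.x[2]),np.sin(q.x[2])])
yawblk=np.arctan2(R[1,0],R[0,0])-m.x[3]*-1*-1
by=R@np.array([np.cos(m.x[3]),-np.sin(m.x[3]),0]);print("block y yaw",np.arctan2(by[1],by[0]),"target",q.x[2]+np.pi)
E
```

```text
jig [ 0.5729002   0.14397515 -0.33235955] [-1.01 -1.    1.18 -0.84 -0.46  0.21 -0.04 -0.01 -0.91  0.61  1.    0.5
 -0.47  0.35  0.76  0.45]
block in tool [ 0.00103975 -0.00018225 -0.01671418 -0.00624594] [-0.36  0.09  1.08  0.09  0.81 -0.12 -1.74 -0.11]
block origin world [0.5684145  0.14201007 0.31434465]
block y yaw 2.8475152327101205 target 2.8092331009140477
```

>>> step_arm(rows=[[[1,3,1,-30,-0.005,-0.005,-0.036],[1,1.5,0.5,-40,0,0,0],[1,0,0,-40,0,0,0],[1,0,0,-40,0,0,0],[1,0,0,-40,0,0,0],[1,0,0,-30,0,0,0],[1,0,0,-20,0,0,0],[1,0,0,-10,0,0,0],[1,0,0,0,0,0,0],[1,0,0,0,0,0,0]]])

```text
clock: 13.55
tcp_pos: [0.5747, 0.1437, 0.0496]
orientation: [0.002, 0.162, 0.987, 0.001]
contact_force: [0.4, -0.1, -1.1]
gripper_width: 0.0431
```

```bash
cat > jb.py <<'E'
from h import *
from scipy.spatial.transform import Rotation as Ro
f=r.grab_frame("wrist");s=r.sense()
import pickle,sys
pickle.dump((f,s),open(sys.argv[1]+".pkl","wb"))
print(s["gripper_width"],s["tcp_pos"],s["contact_force"])
R=Ro.from_quat(s["orientation"][[1,2,3,0]]).as_matrix();print("toolz",R[:,2],"yaw x",np.arctan2(R[1,0],R[0,0]))
print("block origin",s["tcp_pos"]+R@[.001,-.0002,-.0165])
cv2.imwrite("pics/%s.png"%sys.argv[1],f["color"][:,:,::-1])
g=r.grab_frame("scene");cv2.imwrite("pics/%ss.png"%sys.argv[1],g["color"][:,:,::-1])
E
python3 jb.py w11
```

```text
0.042955408814284446 [0.57508923 0.14374868 0.05011448] [-0.0731375   1.00690006 -1.55825519]
toolz [ 0.00430057  0.00121436 -0.99999002] yaw x 2.816016800347176
block origin [0.57400684 0.143859   0.06661012]
```

View pics/w11.png

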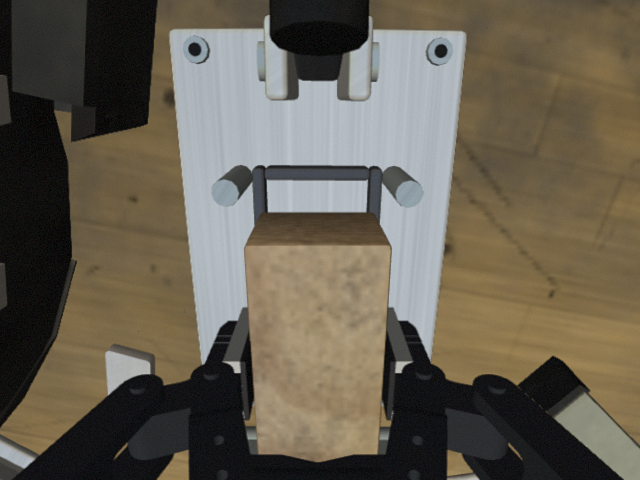

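View pics/w11s.png

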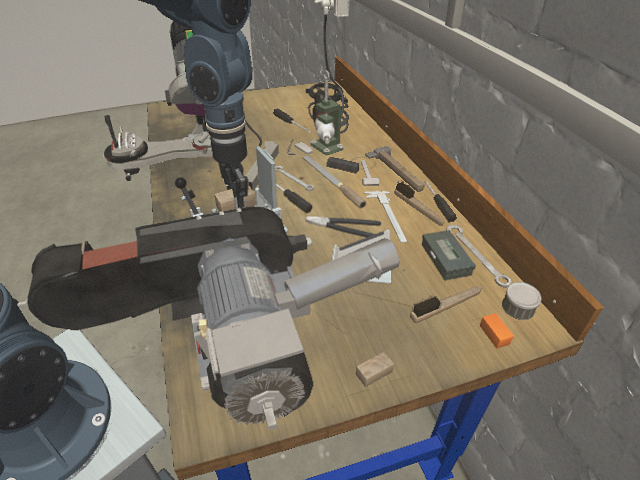

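```bash
python3 - <<'E'
from h import *
import pickle
f,s=pickle.load(open("w11.pkl","rb"));crop(f["color"],160,10,480,230,2.5,"pics/w11c.png");
E
```

```text
(no output)
```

View pics/w11c.png

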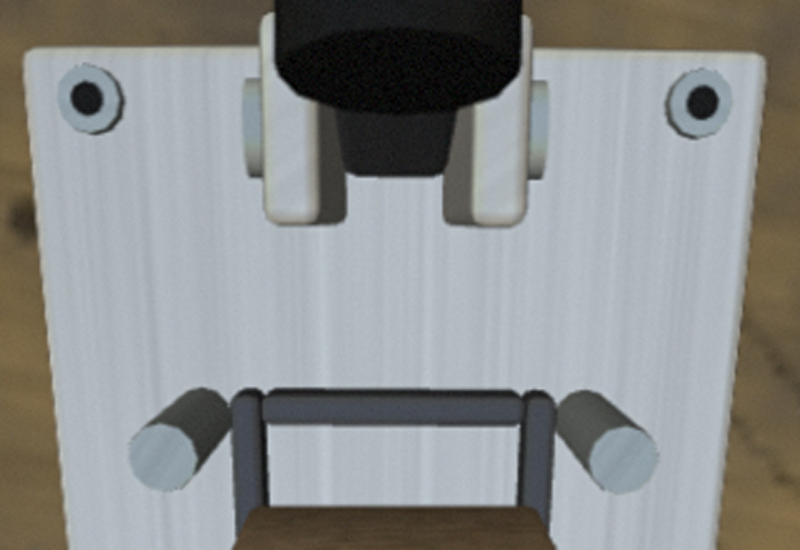

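```bash
python3 - <<'E'
from h import *
import pickle
from scipy.spatial.transform import Rotation as Ro
f,s=pickle.load(open("w11.pkl","rb"))
R=Ro.from_quat(s["orientation"][[1,2,3,0]]).as_matrix();t=s["tcp_pos"]
c=lambda u,v:np.array([160+u/2.5,10+v/2.5])
P=[((-.115,-.07,.012),(25,48)),((-.115,.07,.012),(765,54)),((-.046,-.0385,.052),(165,457)),((-.046,.0385,.052),(623,457)),
((-.046,-.0255,.024),(268,423)),((-.046,.0255,.024),(520,425)),((-.052,-.0315,.024),(233,392)),((-.052,.0315,.024),(553,394))]
def res(q,z=0):
    C,S=np.cos(q[2]),np.sin(q[2]);M=np.array([[C,-S,0],[S,C,0],[0,0,1]])
    return np.concatenate([proj(f,M@np.array(a)+[q[0],q[1],q[3]])-c(*b) for a,b in P])
q=least_squares(res,[.573,.142,-.32,0]);print("jig",q.x,q.fun.round(2))
b=lambda u,v:np.array([u,v])
Q=[((-.022,.0425,.038),b(246,245.5)),((.022,.0425,.038),b(390.5,245.5)),((-.022,.0425,0),b(260,213)),((.022,.0425,0),b(376.5,213))]
def rb(q):
    C,S=np.cos(q[3]),np.sin(q[3]);out=[]
    for (x,y,z),uv in Q:
        v=np.array([C*y+S*x+q[0],-S*y+C*x+q[1],-z+q[2]]); out.append(proj(f,t+R@v)-uv)
    return np.concatenate(out)
m=least_squares(rb,[0,0,-.016,0]);print("block in tool",m.x,m.fun.round(2))
v=R@m.x[:3]+t
by=R@np.array([np.cos(m.x[3]),-np.sin(m.x[3]),0]);print("block",v,"yaw",np.arctan2(by[1],by[0]),"target",q.x[2]+np.pi)
print("move",(q.x[:3][:2]-v[:2])*1000,"down",(v[2]-.012)*1000)
E
```

```text
jig [ 0.57274826  0.1437659  -0.33230903 -0.00403418] [-0.54  0.36  0.44  0.04  1.47 -1.15 -1.53 -0.24 -1.71  0.32  1.34  0.06
 -0.45  0.44  0.99  0.34]
block in tool [ 0.00144758 -0.00034083 -0.01629598 -0.00117532] [-0.75  0.12  1.    0.12  1.38 -0.15 -1.71 -0.15]
block [0.57353861 0.14386898 0.0664041 ] yaw 2.814841475810759 target 2.8092836203055485
move [-0.79034935 -0.10307452] down 54.404096045366515
```

>>> step_arm(rows=[[[1,-1,0,-14,0,0.003,-0.004],[1,0,0,-15,0,0,0],[1,0,0,-13,0,0,0],[1,0,0,-4,0,0,0],[1,0,0,0,0,0,0],[1,0,0,0,0,0,0]]])

```text
clock: 14.25
tcp_pos: [0.5735, 0.1436, 0.0033]
orientation: [-0.0, 0.164, 0.986, 0.0]
contact_force: [0.7, 0.5, -0.6]
gripper_width: 0.0437
```

```bash
python3 jb.py w12
```

```text
0.04330743990907734 [0.57371274 0.14364552 0.00350921] [ 0.29535488 -0.02321861 -0.70196979]
toolz [ 4.78948912e-04  1.01091925e-03 -9.99999374e-01] yaw x 2.8110802685713674
block origin [0.57269406 0.1437642  0.02000886]
```

View pics/w12.png

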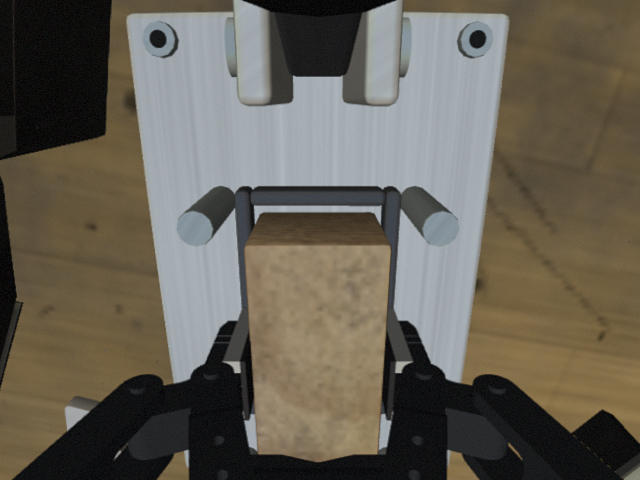

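>>> step_arm(rows=[[[1,0,0,-2,0,0,0],[1,0,0,-2,0,0,0],[1,0,0,-2,0,0,0],[1,0,0,0,0,0,0],[1,0,0,0,0,0,0]]])

```text
clock: 14.85
tcp_pos: [0.5732, 0.1435, -0.0031]
orientation: [-0.0, 0.165, 0.986, 0.0]
contact_force: [0.4, 0.2, -0.7]
gripper_width: 0.0434
```

>>> step_arm(rows=[[[1,0,0,-1,0,0,0],[1,0,0,-1,0,0,0],[1,0,0,0,0,0,0]]])

```text
clock: 15.15
tcp_pos: [0.5731, 0.1435, -0.0052]
orientation: [-0.0, 0.164, 0.986, 0.0]
contact_force: [-0.6, -0.0, -0.9]
gripper_width: 0.0431
```

>>> step_arm(rows=[[[1,0,0,-1,0,0,0],[1,0,0,-1,0,0,0],[1,0,0,0,0,0,0]]])

```text
clock: 15.45
tcp_pos: [0.5734, 0.1436, -0.0063]
orientation: [0.0, 0.164, 0.986, 0.0]
contact_force: [-2.7, -0.6, 7.0]
gripper_width: 0.0432
```

>>> step_arm(rows=[[[1,0,0,-1,0,0,0],[1,0,0,0,0,0,0]]])

```text
clock: 15.65
tcp_pos: [0.5735, 0.1436, -0.0064]
orientation: [0.0, 0.165, 0.986, 0.001]
contact_force: [-4.7, -0.8, 16.5]
gripper_width: 0.0436
```

```bash
python3 jb.py w13
```

```text
0.043532360410667575 [ 0.57346407  0.14355573 -0.00638815] [-5.45933909 -1.16026126 17.076245  ]
toolz [ 8.83731907e-04  1.03076218e-03 -9.99999078e-01] yaw x 2.8110437755641913
block origin [0.57243872 0.14367411 0.01011108]
```

View pics/w13.png

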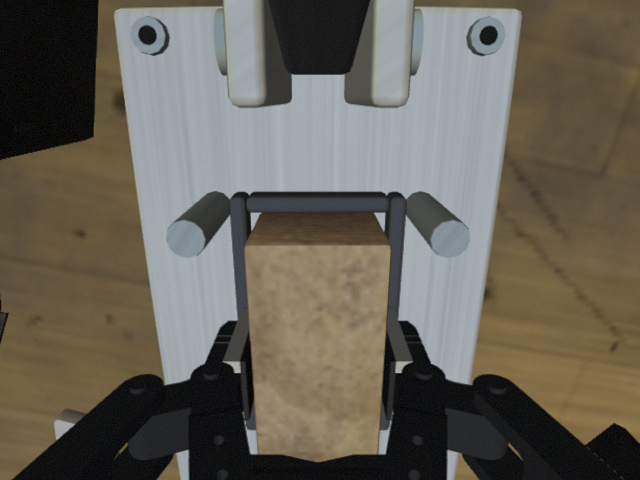

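Contact force rose to 17 N at TCP z −6.4 mm, so the block is seated on the nest floor with clear gaps all round. I'll ease off and release.

>>> step_arm(rows=[[[1,0,0,1,0,0,0],[1,0,0,0,0,0,0],[0.4,0,0,0,0,0,0],[0.2,0,0,0,0,0,0],[0,0,0,0,0,0,0],[0,0,0,0,0,0,0],[0,0,0,0,0,0,0],[0,0,0,0,0,0,0]]])

```text
clock: 16.55
tcp_pos: [0.5732, 0.1435, -0.0071]
orientation: [-0.0, 0.165, 0.986, 0.0]
contact_force: [-0.2, -0.2, 0.0]
gripper_width: 0.0851
```

```bash
python3 jb.py w14
```

```text
0.08531605487995741 [ 0.57327546  0.14351999 -0.00706767] [-0.86059127  0.84289801  0.84409958]
toolz [-4.12580042e-04  7.23109952e-04 -9.99999653e-01] yaw x 2.8110791349382565
block origin [0.57227149 0.14364341 0.00943284]
```

View pics/w14.png

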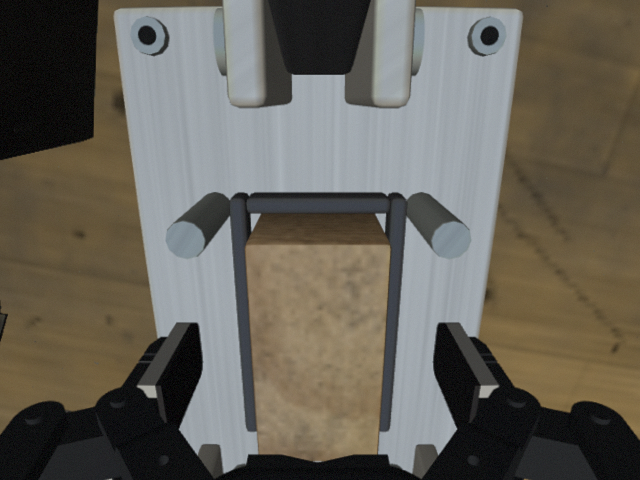

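The block lies in the nest between the rails (x≈246–390, gaps visible on both sides) and it is released. Now I'll rise, shut the fingers and go behind the leaf.

>>> step_arm(rows=[[[0,0,0,10,0,0,0],[0,0,0,30,0,0,0],[0,0,0,40,0,0,0],[0,0,0,45,0,0,0],[0,0,0,45,0,0,0],[0,0,0,45,0,0,0],[0,0,0,45,0,0,0],[0,0,0,40,0,0,0],[0,0,0,0,0,0,0],[0,0,0,0,0,0,0]]])

```text
clock: 17.65
tcp_pos: [0.5736, 0.1436, 0.2945]
orientation: [0.001, 0.164, 0.986, 0.001]
contact_force: [-0.7, 0.4, -0.5]
gripper_width: 0.0857
```

```bash
python3 jb.py w15
```

```text
0.08548876210723029 [0.57305019 0.14348018 0.29309891] [ 0.33202558  0.28469919 -0.77556442]
toolz [-2.06348566e-04  8.01805125e-04 -9.99999657e-01] yaw x 2.8111386116090262
block origin [0.5720428  0.14360225 0.30959923]
```

View pics/w15.png

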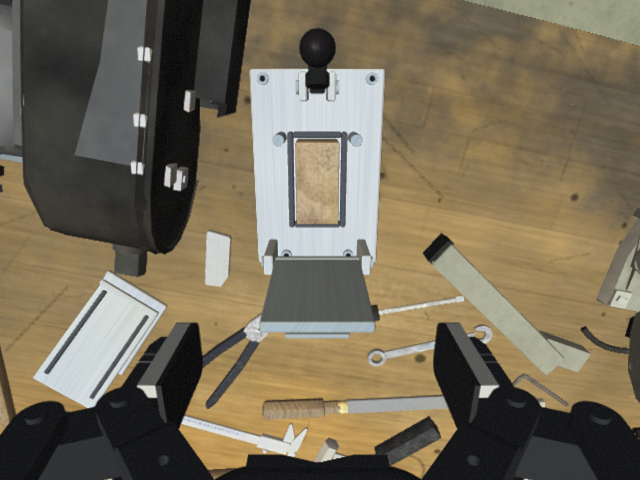

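```bash
python3 - <<'E'
from h import *
import pickle
f,s=pickle.load(open("w15.pkl","rb"))
crop(f["color"],240,30,400,350,1.8,"pics/w15c.png")
crop(f["color"],250,230,390,345,5,"pics/w15d.png")
E
```

```text
(no output)
```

View pics/w15d.png

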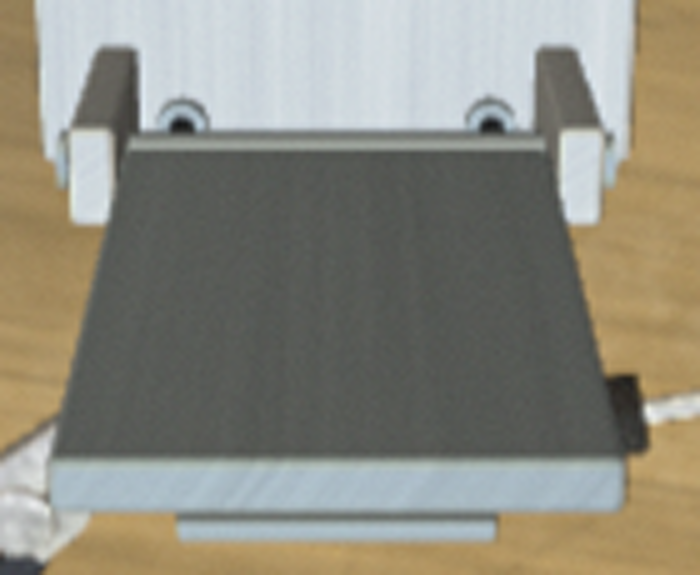

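```bash
python3 - <<'E'
from h import *
import pickle
f,s=pickle.load(open("w15.pkl","rb"))
c=lambda u,v:np.array([250+u/5,230+v/5])
j=(.5728,.1436,-.3305)
C,S=np.cos(j[2]),np.sin(j[2]);M=np.array([[C,-S,0],[S,C,0],[0,0,1]])
def L(rho,y,h,th): # h outward
    return M@np.array([.08-rho*np.cos(th)+h*np.sin(th),y,.057+rho*np.sin(th)+h*np.cos(th)])+[j[0],j[1],0]
P=[((.13,-.045,-.005),(50,460)),((.13,.045,-.005),(625,458)),((.13,-.045,.005),(50,510)),((.13,.045,.005),(622,510))]
res=lambda q:np.concatenate([proj(f,L(*a,q[0]))-c(*b) for a,b in P])
q=least_squares(res,[1.55]);print(q.x,q.fun.round(2))
th=q.x[0]
for rho in (.13,.12,.11,.1,.09,.08,.07): print(rho,[ (proj(f,L(rho,y,.01,th))-[250,230])*5 for y in(-.025,.025)])
# block check in nest: top face corners
for a in [(-.0425,-.022),(-.0425,.022),(.0425,-.022),(.0425,.022)]: print("blk",proj(f,M@np.array([*a,.05])+[j[0],j[1],0]))
E
```

```text
[1.5850037] [-1.34 -0.47  0.7  -0.4  -0.67  0.73  0.67  0.4 ]
0.13 [array([176.15337397, 541.12203204]), array([496.07351388, 540.18887755])]
0.12 [array([180.46124014, 506.34089299]), array([491.39893334, 505.44914904])]
0.11 [array([184.53749166, 473.44975738]), array([486.97597098, 472.59635069])]
0.1 [array([188.40003638, 442.3008397 ]), array([482.78514809, 441.48300257])]
0.09 [array([192.0650124, 412.7611424]), array([478.80891373, 411.97637548])]
0.08 [array([195.54699746, 384.71068107]), array([475.03141623, 383.95672145])]
0.07 [array([198.85918985, 358.04095469]), array([471.43830584, 357.31574835])]
blk [294.38903998 144.22966407]
blk [338.87812564 144.15930304]
blk [295.90566179 226.43900387]
blk [337.65261288 226.34949349]
```

View pics/w15c.png

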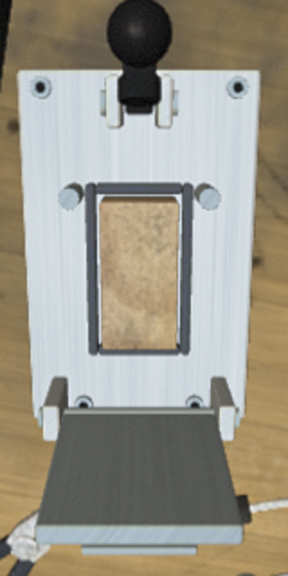

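>>> step_arm(force=40, rows=[[[1,28,-9.5,0,0,0,0],[1,28,-9.5,0,0,0,0],[1,28,-9.5,0,0,0,0],[1,27,-9.5,0,0,0,0],[1,0,0,0,0,0,0],[1,0,0,-35,0,0,0],[1,0,0,-35,0,0,0],[1,0,0,-35,0,0,0],[1,0,0,0,0,0,0],[1,0,0,0,0,0,0]]])

```text
clock: 18.75
tcp_pos: [0.6833, 0.1057, 0.1881]
orientation: [-0.001, 0.164, 0.986, 0.0]
contact_force: [0.6, 0.3, 0.7]
gripper_width: -0.0003
```

```bash
python3 jb.py w16
```

```text
0.00035370301504446705 [0.68435219 0.10576958 0.18960614] [ 0.53223017 -0.05926103  0.08386004]
toolz [ 7.39972746e-04  9.73083718e-04 -9.99999253e-01] yaw x 2.8112974142821434
block origin [0.68332917 0.10588866 0.20610551]
```

View pics/w16.png

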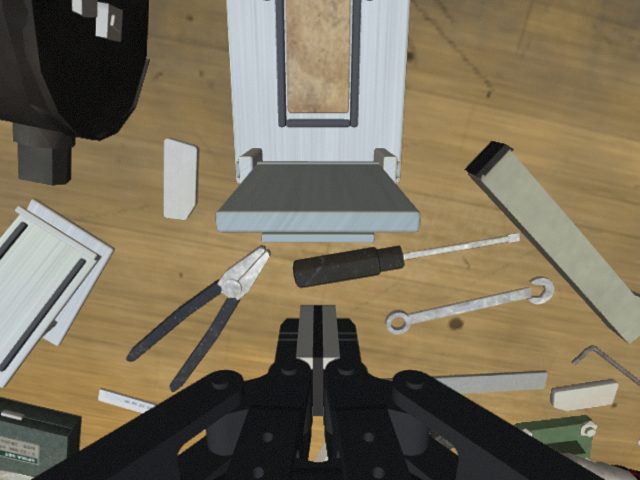

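View pics/w16s.png

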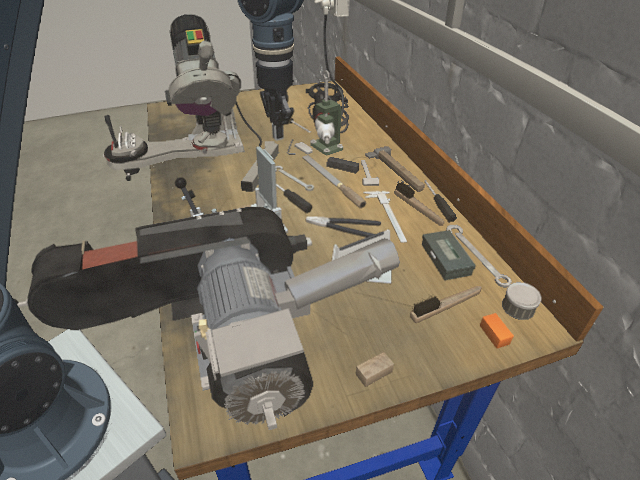

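```bash
python3 - <<'E'
import numpy as np
ex=np.array([.9459,-.3245]);o=np.array([.5728,.1436])
for th in list(np.arange(1.6,-.01,-.1)):
    x=.08-.105*np.cos(th)+.005*np.sin(th)+.011; z=.057+.105*np.sin(th)+.005*np.cos(th)-.03
    w=o+ex*x; print(round(th,2),(np.array([*w,z])*1000).round(1),"jigx",round(x*1000,1))
E
```

```text
1.6 [666.5 111.5 131.8] jigx 99.1
1.5 [656.6 114.9 132.1] jigx 88.6
1.4 [646.7 118.3 131.3] jigx 78.1
1.3 [636.9 121.6 129.5] jigx 67.7
1.2 [627.3 124.9 126.7] jigx 57.6
1.1 [618.  128.1 122.8] jigx 47.8
1.0 [609.2 131.1 118.1] jigx 38.5
0.9 [600.8 134.  112.4] jigx 29.6
0.8 [593.1 136.6 105.8] jigx 21.4
0.7 [586.  139.1  98.5] jigx 13.9
0.6 [579.6 141.3  90.4] jigx 7.2
0.5 [574.  143.2  81.7] jigx 1.3
0.4 [569.2 144.8  72.5] jigx -3.8
0.3 [565.4 146.1  62.8] jigx -7.8
0.2 [562.5 147.1  52.8] jigx -10.9
0.1 [560.5 147.8  42.5] jigx -13.0
-0.0 [559.6 148.1  32. ] jigx -14.0
```

>>> step_arm(rows=[[[1,0,0,-20,0,0,0],[1,0,0,-25,0,0,0],[1,0,0,-13,0,0,0],[1,0,0,0,0,0,0]]])

```text
clock: 19.25
tcp_pos: [0.6839, 0.1055, 0.1294]
orientation: [-0.001, 0.164, 0.986, 0.0]
contact_force: [0.3, -0.9, -0.5]
gripper_width: 0.0
```

>>> step_arm(rows=[[[1,-9.4,3.2,0,0,0,0],[1,-9.4,3.2,0,0,0,0],[1,-9.4,3.2,0,0,0,0],[1,-9.4,3.2,0,0,0,0],[1,-9.4,3.2,-1,0,0,0],[1,-9.4,3.2,-2,0,0,0],[1,0,0,0,0,0,0]]])

```text
clock: 19.95
tcp_pos: [0.6261, 0.1253, 0.127]
orientation: [-0.001, 0.164, 0.986, 0.0]
contact_force: [0.0, 0.2, -0.1]
gripper_width: 0.0001
```

```bash
python3 jb.py w17; python3 -c "
import cv2;i=cv2.imread('pics/w17s.png');cv2.imwrite('pics/w17sc.png',cv2.resize(i[90:240,160:340],None,fx=4,fy=4))"
```

```text
-0.00017953194686386726 [0.62677268 0.12507643 0.12703032] [0.63136181 0.18720699 0.24303261]
toolz [-1.28755313e-03  8.56693208e-04 -9.99998804e-01] yaw x 2.8117857209302737
block origin [0.62578305 0.12519693 0.14353172]
```

View pics/w17.png

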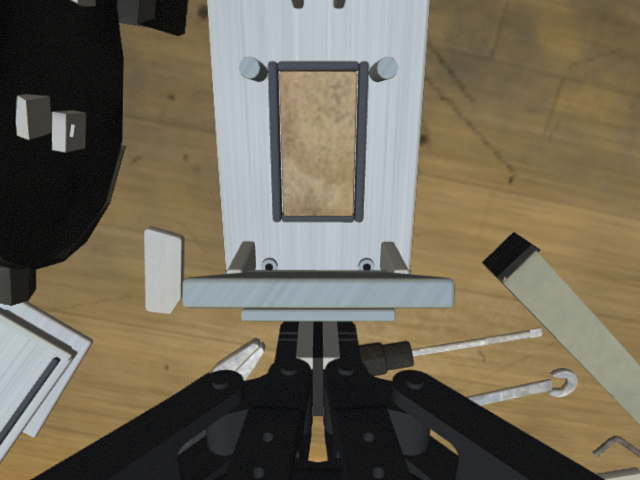

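View pics/w17sc.png

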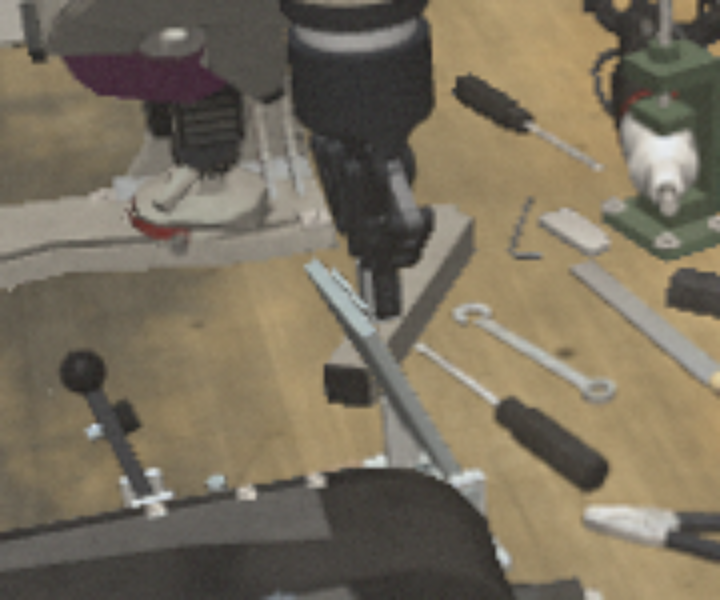

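>>> step_arm(rows=[[[1,-9.3,3.2,-4,0,0,0],[1,-8.8,3,-4.7,0,0,0],[1,-8.4,2.9,-5.7,0,0,0],[1,-7.7,2.6,-6.6,0,0,0],[1,-7,2.5,-7.3,0,0,0],[1,-6.4,2.2,-8,0,0,0],[1,0,0,0,0,0,0]]])

```text
clock: 20.75
tcp_pos: [0.5789, 0.1411, 0.0894]
orientation: [-0.001, 0.164, 0.986, -0.0]
contact_force: [0.0, -0.5, -0.2]
gripper_width: 0.0001
```

```bash
python3 jb.py w18; python3 -c "
import cv2;i=cv2.imread('pics/w18s.png');cv2.imwrite('pics/w18sc.png',cv2.resize(i[90:240,160:340],None,fx=4,fy=4))"
```

```text
6.669210600994035e-05 [0.57952874 0.14109825 0.09002579] [ 0.02374452  0.1243263  -0.16188691]
toolz [-1.85466387e-03  4.33728121e-04 -9.99998186e-01] yaw x 2.8113661141169994
block origin [0.57854853 0.14122616 0.10652769]
```

View pics/w18.png

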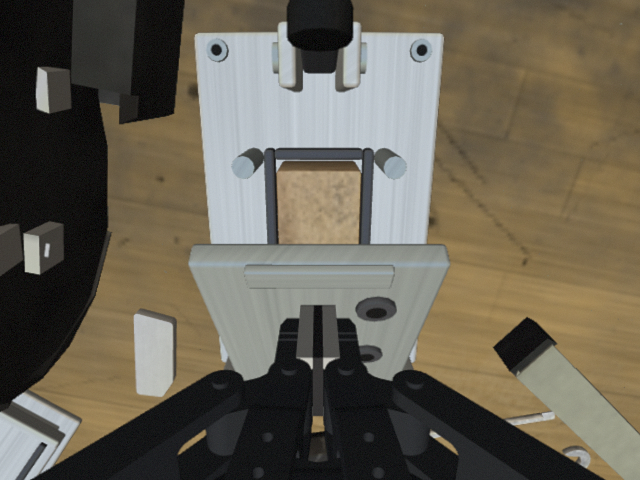

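View pics/w18sc.png

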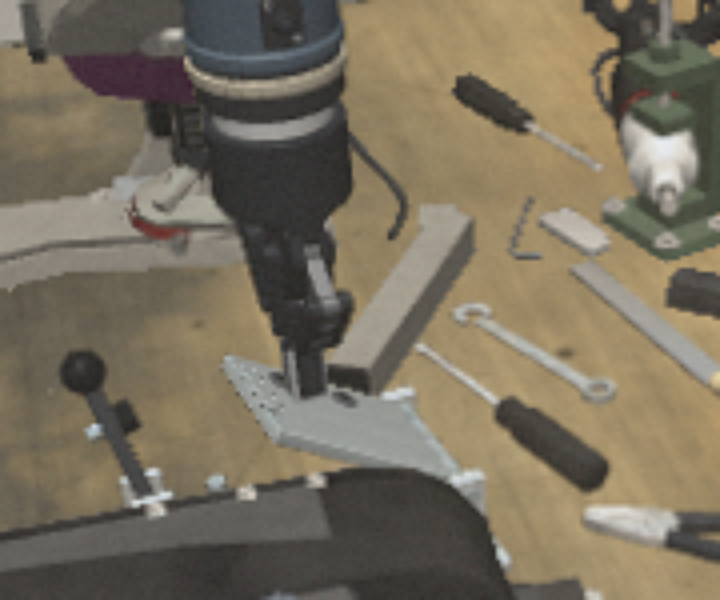

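>>> step_arm(rows=[[[1,-5.6,1.9,-8.7,0,0,0],[1,-4.8,1.6,-9.2,0,0,0],[1,-3.8,1.3,-9.7,0,0,0],[1,-2,0.7,-6,0,0,0],[1,-1.5,0.5,-5,0,0,0],[1,0,0,0,0,0,0]]])

```text
clock: 21.45
tcp_pos: [0.5617, 0.147, 0.0512]
orientation: [-0.001, 0.164, 0.986, 0.0]
contact_force: [0.3, -0.2, -0.2]
gripper_width: 0.0
```

>>> step_arm(rows=[[[1,-1,0.3,-3,0,0,0],[1,-1,0.3,-3,0,0,0],[1,0,0,0,0,0,0]]])

```text
clock: 21.75
tcp_pos: [0.5604, 0.1477, 0.0458]
orientation: [-0.0, 0.165, 0.986, 0.0]
contact_force: [0.7, -0.0, -0.2]
gripper_width: -0.0002
```

```bash
python3 jb.py w19; python3 -c "
import cv2;i=cv2.imread('pics/w19s.png');cv2.imwrite('pics/w19sc.png',cv2.resize(i[90:240,160:340],None,fx=4,fy=4))"
```

```text
0.00027655828241657075 [0.56038813 0.14773712 0.04595849] [-0.30557498 -0.30792216 -0.4670609 ]
toolz [-7.13609734e-04  8.08662293e-04 -9.99999418e-01] yaw x 2.811112180563544
block origin [0.55938912 0.1478591  0.06245931]
```

View pics/w19sc.png

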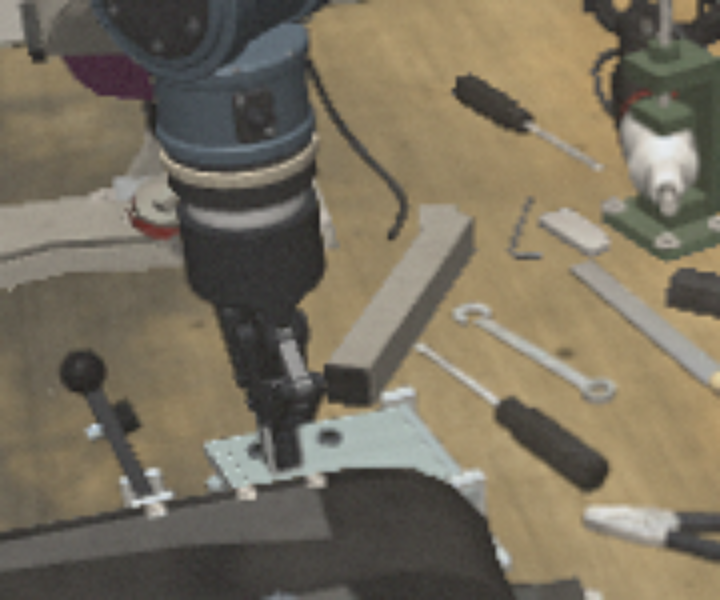

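View pics/w19.png

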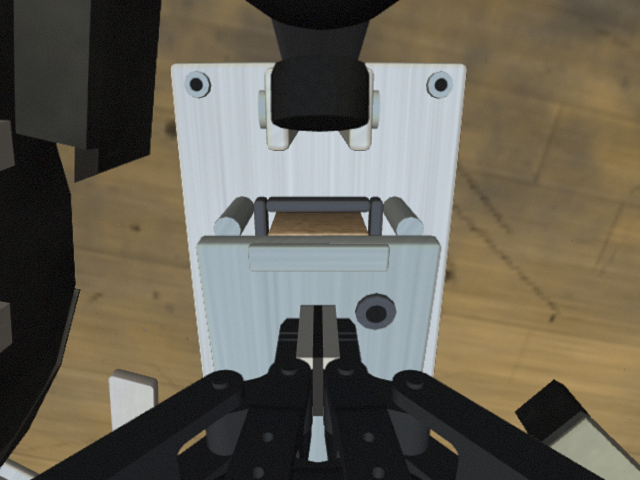

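>>> step_arm(rows=[[[1,-0.5,0.2,-3,0,0,0],[1,-0.5,0.2,-3,0,0,0],[1,0,0,-3,0,0,0]]])

```text
clock: 22.15
tcp_pos: [0.5596, 0.1482, 0.0369]
orientation: [-0.0, 0.164, 0.986, 0.0]
contact_force: [-0.8, 0.4, 1.3]
gripper_width: -0.0001
```

>>> step_arm(rows=[[[1,0,0,-2,0,0,0],[1,0,0,-2,0,0,0]]])

```text
clock: 22.35
tcp_pos: [0.5595, 0.1483, 0.0333]
orientation: [-0.0, 0.164, 0.986, 0.001]
contact_force: [-7.4, -0.5, 27.2]
gripper_width: -0.0
```

>>> step_arm(rows=[[[1,0,0,-1.5,0,0,0],[1,0,0,0,0,0,0]]])

```text
clock: 22.55
tcp_pos: [0.5595, 0.1483, 0.0334]
orientation: [0.0, 0.164, 0.986, 0.001]
contact_force: [-6.8, -0.8, 20.6]
gripper_width: -0.0002
```

>>> step_arm(rows=[[[1,0,0,5,0,0,0],[1,0,0,35,0,0,0],[1,0,0,45,0,0,0],[1,0,0,45,0,0,0],[1,0,0,40,0,0,0],[1,0,0,0,0,0,0]]])

```text
clock: 23.15
tcp_pos: [0.5621, 0.1488, 0.2073]
orientation: [0.004, 0.164, 0.986, 0.002]
contact_force: [0.5, -0.1, -0.2]
gripper_width: 0.0001
```

```bash
python3 jb.py w20; python3 -c "
import cv2;i=cv2.imread('pics/w20s.png');cv2.imwrite('pics/w20sc.png',cv2.resize(i[90:240,160:340],None,fx=4,fy=4))"
```

```text
-2.4683924221565128e-05 [0.56111221 0.14846936 0.20435876] [-0.13712802 -0.25930355 -0.56700288]
toolz [ 0.00466232  0.00203477 -0.99998706] yaw x 2.8109884090001733
block origin [0.56002452 0.14857123 0.2208541 ]
```

View pics/w20sc.png

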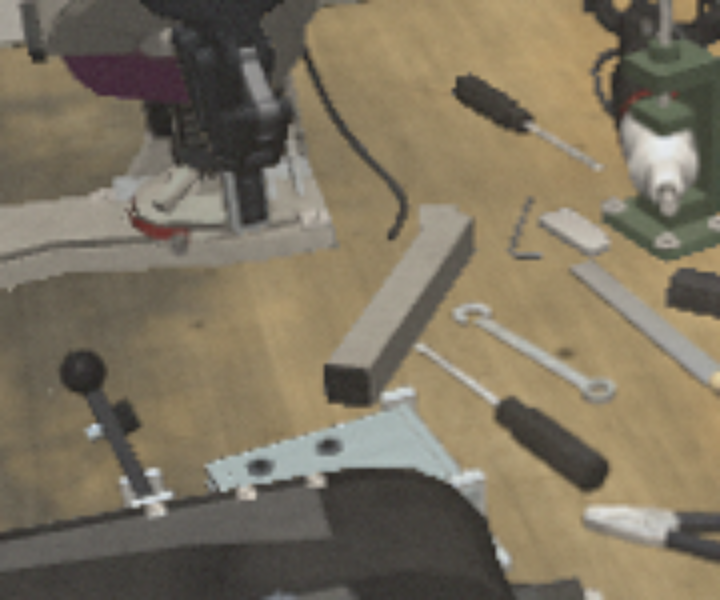

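View pics/w20.png

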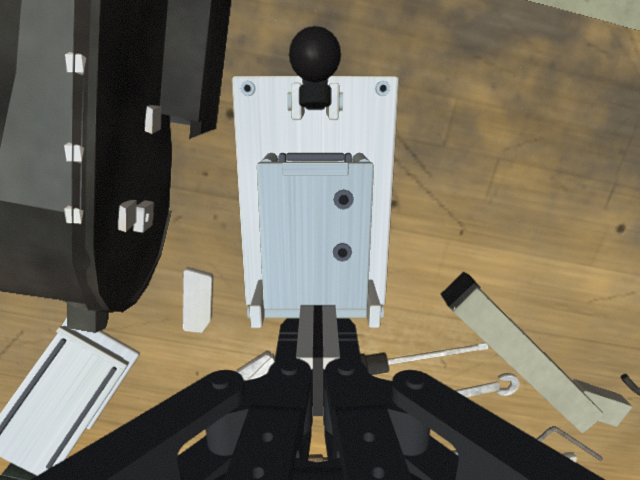

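```bash
python3 - <<'E'
from h import *
import pickle
f,s=pickle.load(open("w20.pkl","rb"));sc=r.grab_frame("scene")
crop(f["color"],220,20,410,340,1.85,"pics/w20c.png"); crop(sc["color"],170,150,300,230,6,"pics/s20.png")
j=(.5728,.1436,-.3305)
C,S=np.cos(j[2]),np.sin(j[2]);M=np.array([[C,-S,0],[S,C,0],[0,0,1]])
def L(rho,y,h,th): return M@np.array([.08-rho*np.cos(th)+h*np.sin(th),y,.057+rho*np.sin(th)+h*np.cos(th)])+[j[0],j[1],0]
for th in (0,.05,.1): print(th,[proj(f,L(.13,y,.005,th)).round(1) for y in (-.045,.045)],[((proj(sc,L(.13,y,.005,th))-[170,150])*6).round(1) for y in (-.045,.045)],[((proj(sc,L(0,y,.005,th))-[170,150])*6).round(1) for y in (-.045,.045)])
# knob
print("knob", tri([(f,(315,54)),(sc,(160+83/4,90+371/4))]))
k=tri([(f,(315,54)),(sc,(160+83/4,90+371/4))])[0]; print("jig",M.T@(k-[j[0],j[1],0]))
E
```

```text
0 [array([255.8, 163.6]), array([373.6, 163.3])] [array([317.5, 449.2]), array([241.6, 327.6])] [array([628.8, 352.4]), array([538.9, 240.8])]
0.05 [array([254.7, 165.5]), array([374.8, 165.2])] [array([316.4, 435.3]), array([240.3, 314.1])] [array([629.4, 352.2]), array([539.4, 240.7])]
0.1 [array([253.5, 167.9]), array([375.9, 167.6])] [array([316. , 421.2]), array([239.7, 300.4])] [array([629.9, 352.1]), array([540. , 240.6])]
knob (array([0.46284617, 0.18137483, 0.17060228]), [np.float64(0.0010175509394541493), np.float64(0.001017550939454255)])
jig [-1.16261684e-01  4.86837744e-05  1.70602277e-01]
```

View pics/s20.png

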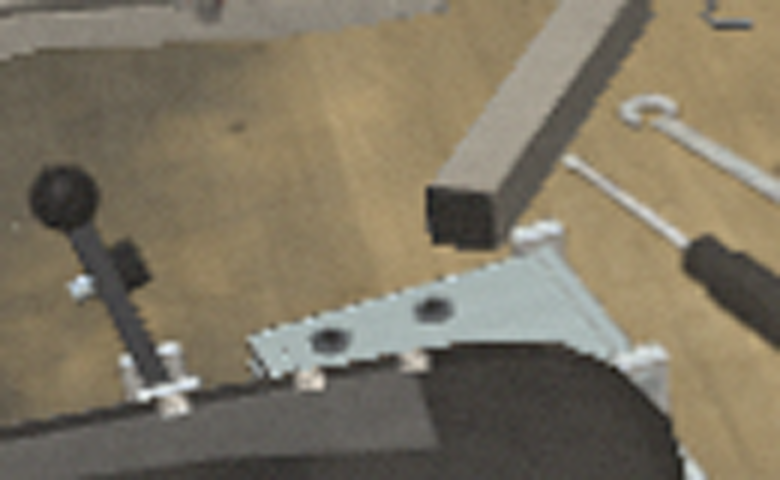

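The leaf is down: the free-edge corners at (258,163) and (373,163) match the θ=0 prediction. The knob triangulates to jig (−116, 0, 171) mm, which puts the clamp at 1.79 rad. Now over the knob to its outer side.

>>> step_arm(rows=[[[1,0,0,25,0,0,0],[1,-30,10,0,0,0,0],[1,-35,12,0,0,0,0],[1,-35,12,0,0,0,0],[1,-35,11.5,0,0,0,0],[1,0,0,0,0,0,0],[1,0,0,0,0,0,0]]])

```text
clock: 24.0
tcp_pos: [0.4238, 0.1937, 0.2257]
orientation: [-0.001, 0.164, 0.986, -0.0]
contact_force: [0.7, 0.9, -0.5]
gripper_width: -0.0002
```

```bash
python3 jb.py w21; python3 -c "
import cv2;i=cv2.imread('pics/w21s.png');cv2.imwrite('pics/w21sc.png',cv2.resize(i[90:240,130:310],None,fx=4,fy=4))"
```

```text
-8.024972047043233e-05 [0.42459589 0.19357091 0.22575728] [ 0.14132148 -0.39988002 -0.31382544]
toolz [-1.22794225e-03  1.47021530e-04 -9.99999235e-01] yaw x 2.811580117079296
block origin [0.4236053  0.19370334 0.24225853]
```

View pics/w21sc.png

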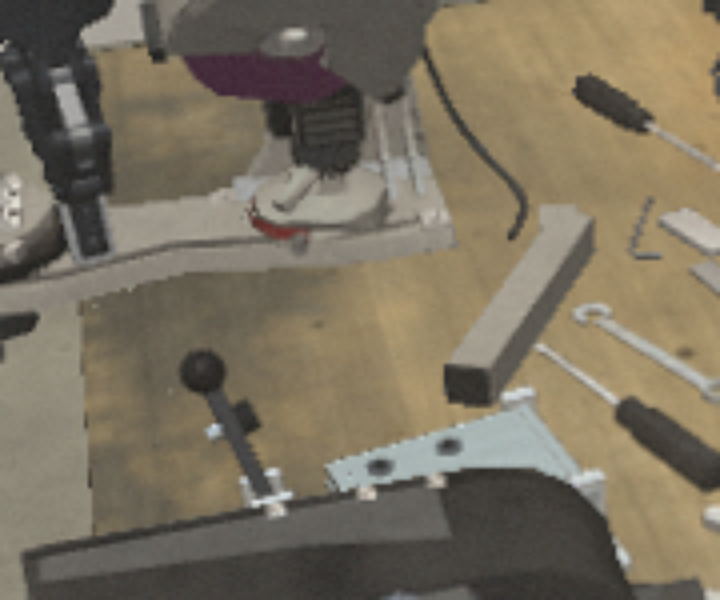

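View pics/w21.png

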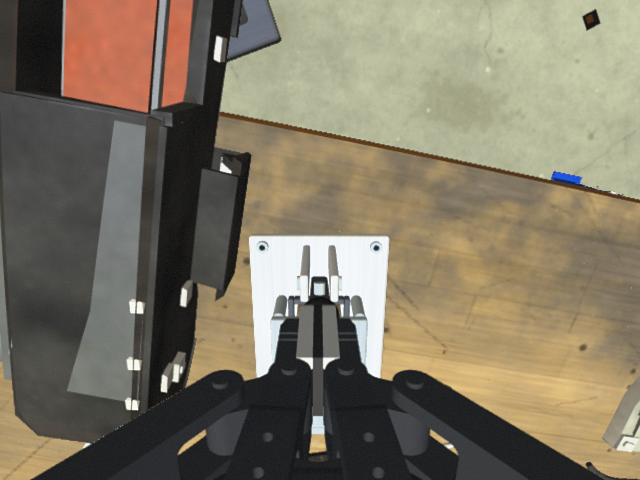

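```bash
python3 - <<'E'
from h import *
import pickle
f,s=pickle.load(open("w21.pkl","rb"));sc=r.grab_frame("scene")
j=(.5728,.1436,-.3305)
C,S=np.cos(j[2]),np.sin(j[2]);M=np.array([[C,-S,0],[S,C,0],[0,0,1]])
for a,b in [((133,307),(198.7,217.3)),((133,364),(221.7,213.3)),((132,404),(238.7,210.3))]:
    X,e=tri([(f,a),(sc,b)]);print(X,e[0],"jig",M.T@(X-[j[0],j[1],0]))
for uv in [(248,155),(225,290),(165,420)]:
    for z in (.1,.15): X=onz(f,uv,z);print(uv,z,"jig",M.T@(X-[j[0],j[1],0]))
E
```

```text
[0.42435446 0.06568913 0.15864546] 7.366927729540672e-05 jig [-0.11512838 -0.1218673   0.15864546]
[0.46460078 0.04389242 0.15730349] 8.916494556261378e-05 jig [-0.0699868  -0.1294238   0.15730349]
[0.49485034 0.02689033 0.1571494 ] 0.00048419646353230124 jig [-0.03585688 -0.13568928  0.1571494 ]
(248, 155) 0.1 jig [-0.20538577 -0.0507752   0.1       ]
(248, 155) 0.15 jig [-0.21157146 -0.042494    0.15      ]
(225, 290) 0.1 jig [-0.09935673 -0.07485266  0.1       ]
(225, 290) 0.15 jig [-0.12337783 -0.06252133  0.15      ]
(165, 420) 0.1 jig [ 0.03159539 -0.13999649  0.1       ]
(165, 420) 0.15 jig [-0.01445349 -0.11670716  0.15      ]
```

```bash
python3 - <<'E'
import numpy as np
ex=np.array([.9459,-.3245]);o=np.array([.5728,.1436]);p=None
for ph in list(np.arange(1.7,-.01,-.1)):
    x=-.095+.072*np.cos(ph)-.005*np.sin(ph)-.011; z=.077+.072*np.sin(ph)+.005*np.cos(ph)-.03
    w=np.array([*(o+ex*x),z])*1000; print(round(ph,2),w.round(1),"jigx",round(x*1000,1),None if p is None else (w-p).round(1)); p=w
E
```

```text
1.7 [459.1 182.6 117.8] jigx -120.2 None
1.6 [465.8 180.3 118.8] jigx -113.1 [ 6.7 -2.3  1.1]
1.5 [472.6 178.  119.2] jigx -105.9 [ 6.8 -2.3  0.4]
1.4 [479.4 175.6 118.8] jigx -98.7 [ 6.8 -2.3 -0.4]
1.3 [486.2 173.3 117.7] jigx -91.6 [ 6.7 -2.3 -1.1]
1.2 [492.8 171.  115.9] jigx -84.6 [ 6.6 -2.3 -1.8]
1.1 [499.2 168.8 113.4] jigx -77.8 [ 6.4 -2.2 -2.5]
1.0 [505.4 166.7 110.3] jigx -71.3 [ 6.1 -2.1 -3.1]
0.9 [511.2 164.7 106.5] jigx -65.2 [ 5.8 -2.  -3.8]
0.8 [516.6 162.9 102.1] jigx -59.4 [ 5.4 -1.9 -4.4]
0.7 [521.6 161.2  97.2] jigx -54.2 [ 5.  -1.7 -4.9]
0.6 [526.1 159.6  91.8] jigx -49.4 [ 4.5 -1.5 -5.4]
0.5 [530.  158.3  85.9] jigx -45.2 [ 4.  -1.4 -5.9]
0.4 [533.4 157.1  79.6] jigx -41.6 [ 3.4 -1.2 -6.3]
0.3 [536.2 156.2  73.1] jigx -38.7 [ 2.8 -1.  -6.6]
0.2 [538.3 155.4  66.2] jigx -36.4 [ 2.1 -0.7 -6.8]
0.1 [539.8 154.9  59.2] jigx -34.9 [ 1.5 -0.5 -7. ]
-0.0 [540.6 154.6  52. ] jigx -34.0 [ 0.8 -0.3 -7.2]
```

>>> step_arm(rows=[[[1,0,0,-30,0,0,0],[1,0,0,-35,0,0,0],[1,0,0,-30,0,0,0],[1,0,0,-11,0,0,0],[1,0,0,0,0,0,0]]])

```text
clock: 24.65
tcp_pos: [0.4242, 0.1929, 0.1192]
orientation: [-0.002, 0.165, 0.986, -0.001]
contact_force: [1.0, -0.5, 0.4]
gripper_width: 0.0001
```

Now push the knob over, from TCP x 424 to about 486 (φ≈1.3).

>>> step_arm(rows=[[[1,7,-2.2,0,0,0,0],[1,7,-2.2,0,0,0,0],[1,7,-2.2,0,0,0,0],[1,7,-2.3,0,0,0,0],[1,7,-2.3,0,0,0,0],[1,7,-2.3,0,0,0,0],[1,7,-2.3,0,0,0,0],[1,7,-2.3,0,0,0,0],[1,6,-2,-1,0,0,0],[1,0,0,0,0,0,0]]])

```text
clock: 25.65
tcp_pos: [0.4874, 0.1732, 0.1193]
orientation: [-0.0, 0.165, 0.986, 0.0]
contact_force: [0.8, -0.2, 0.5]
gripper_width: -0.0002
```

```bash
python3 jb.py w22; python3 -c "
import cv2;i=cv2.imread('pics/w22s.png');cv2.imwrite('pics/w22sc.png',cv2.resize(i[90:240,130:310],None,fx=4,fy=4))"
```

```text
0.0001570253408429839 [0.48706037 0.17338007 0.11940246] [-0.57482522  0.45105326 -0.14827278]
toolz [-2.38407290e-04  6.48990759e-04 -9.99999761e-01] yaw x 2.8106346465261223
block origin [0.48605358 0.17350516 0.13590278]
```

View pics/w22sc.png

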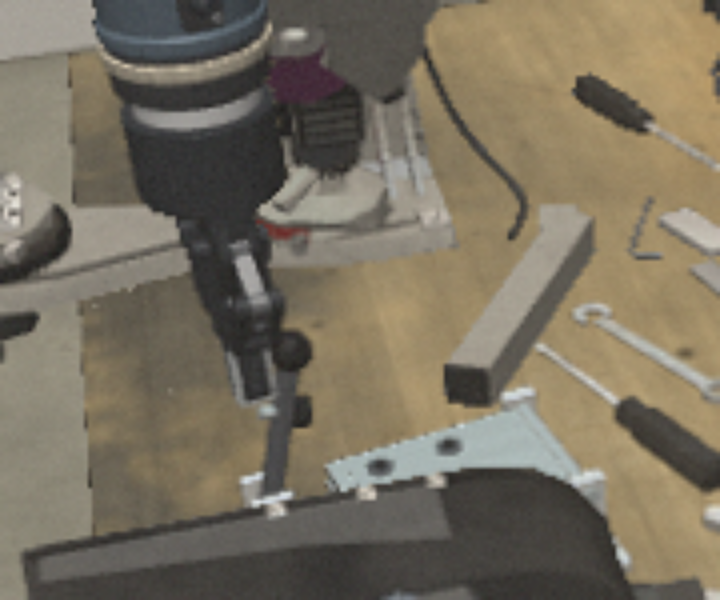

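View pics/w22.png

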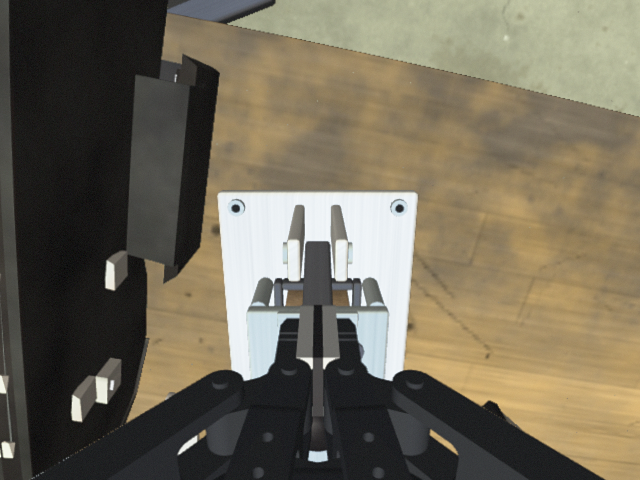

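>>> step_arm(rows=[[[1,6.6,-2.3,-2.5,0,0,0],[1,6.4,-2.2,-3.3,0,0,0],[1,6,-2.1,-3.5,0,0,0],[1,5.8,-2,-4,0,0,0],[1,5.4,-1.9,-4.4,0,0,0],[1,5,-1.7,-5,0,0,0],[1,4.5,-1.5,-5.4,0,0,0],[1,4,-1.4,-6,0,0,0],[1,0,0,0,0,0,0]]])

```text
clock: 26.65
tcp_pos: [0.5302, 0.1581, 0.0843]
orientation: [-0.001, 0.165, 0.986, -0.0]
contact_force: [0.0, -0.5, -0.5]
gripper_width: 0.0001
```

```bash
python3 jb.py w23; python3 -c "
import cv2;i=cv2.imread('pics/w23s.png');cv2.imwrite('pics/w23sc.png',cv2.resize(i[90:240,130:310],None,fx=4,fy=4))"
```

```text
-0.00028406801280414035 [0.52992812 0.15814478 0.08469715] [ 0.14315737  0.38937822 -0.44550066]
toolz [-1.76226178e-03  2.69390195e-04 -9.99998411e-01] yaw x 2.8107908128106356
block origin [0.52894646 0.15827598 0.10119894]
```

View pics/w23sc.png

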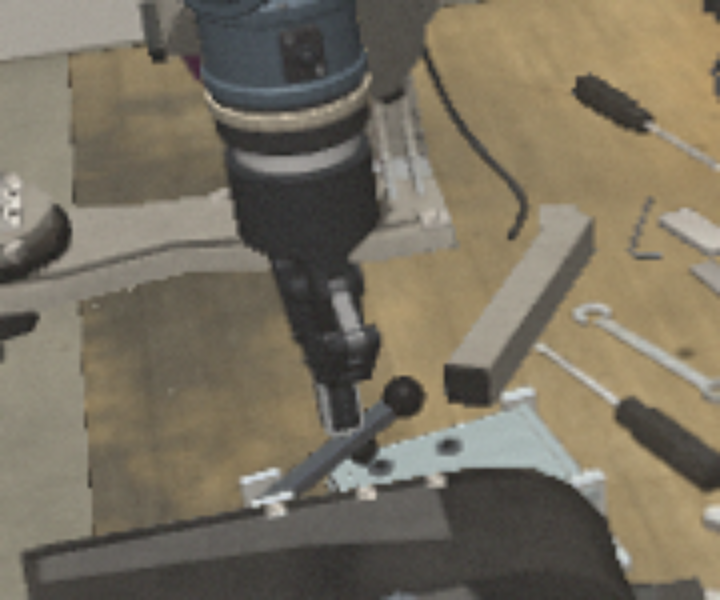

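View pics/w23.png

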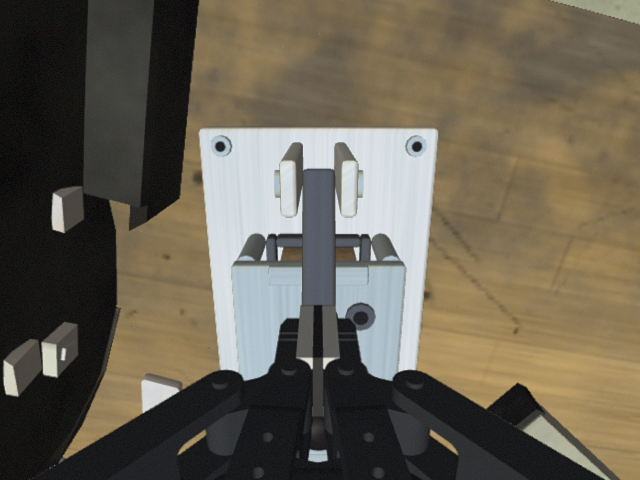

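The arm lies at about 0.5 rad with the tip on the bar just inside the ball. Continue down, slowing at the end.

>>> step_arm(rows=[[[1,3.4,-1.2,-6,0,0,0],[1,2.8,-1,-6.3,0,0,0],[1,2.1,-0.7,-6.5,0,0,0],[1,1,-0.4,-4,0,0,0],[1,0.5,-0.2,-3,0,0,0]]])

```text
clock: 27.25
tcp_pos: [0.5401, 0.1549, 0.0591]
orientation: [-0.0, 0.165, 0.986, 0.0]
contact_force: [-1.1, 1.0, 1.7]
gripper_width: -0.0002
```

>>> step_arm(rows=[[[1,0.4,-0.2,-2,0,0,0],[1,0.4,-0.1,-2,0,0,0]]])

```text
clock: 27.45
tcp_pos: [0.5408, 0.1546, 0.0556]
orientation: [-0.0, 0.164, 0.986, 0.0]
contact_force: [-1.2, 0.6, 1.4]
gripper_width: 0.0001
```

>>> step_arm(rows=[[[1,0,0,-1,0,0,0],[1,0,0,-1,0,0,0]]])

```text
clock: 27.65
tcp_pos: [0.541, 0.1545, 0.0537]
orientation: [-0.0, 0.165, 0.986, 0.0]
contact_force: [-0.6, 0.0, 2.2]
gripper_width: -0.0003
```

>>> step_arm(rows=[[[1,0,0,-1,0,0,0],[1,0,0,-0.5,0,0,0]]])

```text
clock: 27.85
tcp_pos: [0.5411, 0.1546, 0.0534]
orientation: [0.0, 0.165, 0.986, 0.0]
contact_force: [-4.7, -1.0, 17.0]
gripper_width: 0.0002
```

>>> step_arm(rows=[[[1,0,0,-1,0,0,0],[1,0,0,0,0,0,0]]])

```text
clock: 28.05
tcp_pos: [0.5412, 0.1546, 0.0533]
orientation: [0.001, 0.165, 0.986, 0.001]
contact_force: [-6.7, -2.3, 21.5]
gripper_width: -0.0001
```

The hard stop at z 53.3 mm is 20 mm above the leaf contact at 33.4 mm, as the given sizes require (82 vs 62 mm). Lifting clear and checking.

>>> step_arm(rows=[[[1,0,0,5,0,0,0],[1,0,0,35,0,0,0],[1,0,0,45,0,0,0],[1,0,0,45,0,0,0],[1,0,0,45,0,0,0],[1,0,0,0,0,0,0],[1,0,0,0,0,0,0]]])

```text
clock: 28.75
tcp_pos: [0.5415, 0.1548, 0.2272]
orientation: [0.001, 0.164, 0.986, 0.001]
contact_force: [-0.3, -0.3, -0.6]
gripper_width: -0.0001
```

```bash
python3 jb.py w24; python3 - <<'E'
from h import *
import pickle
f,s=pickle.load(open("w24.pkl","rb"));sc=r.grab_frame("scene")
crop(sc["color"],170,150,300,230,6,"pics/s24.png")
j=(.5728,.1436,-.3305)
C,S=np.cos(j[2]),np.sin(j[2]);M=np.array([[C,-S,0],[S,C,0],[0,0,1]])
for ph in (0,.07,.15):
    X=M@np.array([-.095+.098*np.cos(ph),0,.077+.098*np.sin(ph)])+[j[0],j[1],0]
    print(ph,proj(f,X),(proj(sc,X)-[170,150])*6)
E
```

```text
5.569629158647557e-05 [0.54076511 0.1545679  0.22589576] [ 0.77735164 -0.35734204 -0.47380521]
toolz [-4.30513878e-04  6.64646955e-04 -9.99999686e-01] yaw x 2.811050821586918
block origin [0.53976143 0.15469231 0.24239628]
0 [316.81919017 253.15761939] [401.2983825  317.42264371]
0.07 [316.83489111 255.85115717] [398.86503527 303.31844768]
0.15 [316.85225919 258.35781017] [394.66627084 287.55922932]
```

View pics/w24.png

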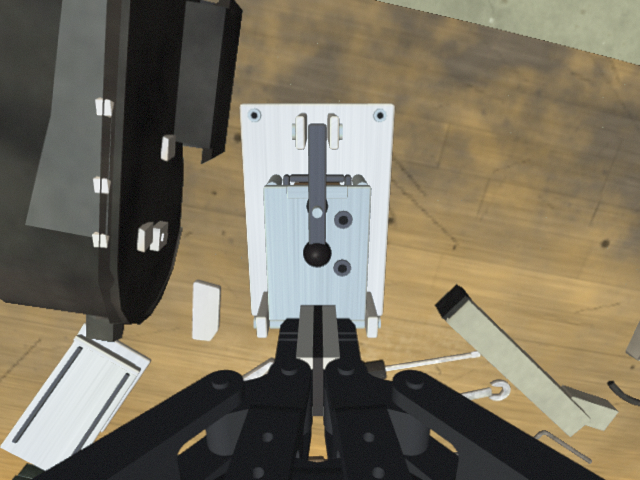

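View pics/s24.png

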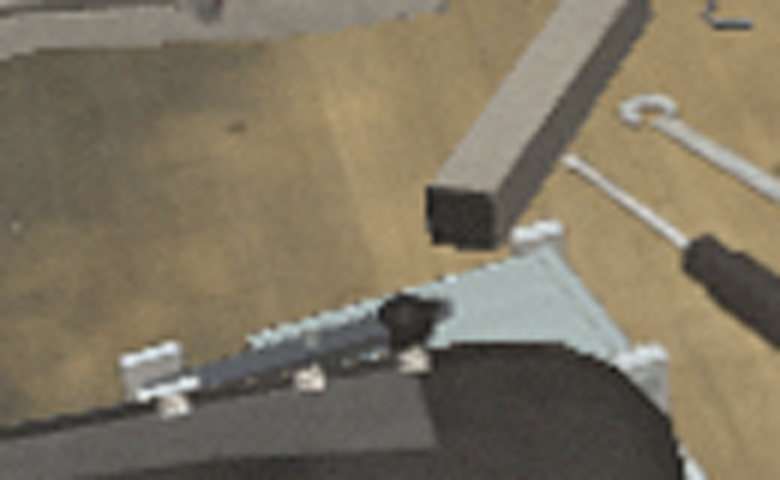

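Everything is closed. The knob is at (317,254) against a prediction of (316.8,253.2) for zero, and the robot is clear. Handing in.

```bash
python3 -c "
from cell import r
print(r.job_done()); print(r.sense()['clock'])"
```

```text
the job is handed in; nothing more can be done
None
the job is handed in; nothing more can be done
```

I took the block off the sloping rest, set it flat in the nest and released it. Then I pushed the leaf slowly down over it, swung the clamp arm over onto the leaf, backed off and handed the job in at about 29 s. No verdict was reported.

**Last checks:**
- **Block:** it lay flat between the rails, within about 2–3 mm of the predicted position. I last saw it clearly before the leaf closed over it.
- **Leaf:** it stopped hard at 20–27 N, and its free-edge corners were within about 2 px of the closed position in the wrist view. The scene view was 1–2 px off, and the hinge points showed nearly the same offset.
- **Clamp:** the finger stopped 20 mm above its leaf contact height, as the given sizes require. The knob was within about 1 px of the closed position.
- **At the end:** wrist force was near zero, the fingers were clear above the jig, and I saw no other tool shifted.

**What disagreed:** the visible fingertips sat about 30 mm behind the reported tool point. My first grip therefore closed on air above the block without touching it. I measured the offset in two views, went 30 mm deeper and used the corrected value from then on. The wrist camera also put the jig about 4 mm too low, so I seated the block by contact force (about 17 N) instead.

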